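# Clamp a steel column in the slanted pipe clamp

### The job

Lay the loose steel column into the two half-round seats of the slanted grey stand, about centred, then swing the red hinged half of the clamp fully shut over it. Next swing the bolt up and into the slot of the red half, as far as it goes, and last tighten its square brass nut clockwise to the end of its travel (it takes more than one turn of the wrist). Do not knock or push away the bottles and dishes standing round the work, and leave everything released.

Things in the scene. Friction and masses are not known exactly. Their poses are not given: they have to be found in the camera images.
- saddle: Fixed aluminium half-round seats on the grey stand. Origin: on a seated column's axis, mid-way between the seats, 105 mm above the bench. y: along the seated column (level). z: out of the open seats, leaning 25 degrees from vertical to the robot's side. x: up the slope, away from the robot. Seats: radius 16 mm, open on the z side, 26 mm wide, centred at y = -60 mm (clamp) and +60 mm (plain rest).
- column_mid (a point): Centre of the loose steel column: tube of 30 mm diameter, about 0.25 kg, y along it, both ends alike: 34 mm thick fittings from 90 to 106 mm off the middle, then 13 mm nozzles to 117.5 mm. Blue bands 28 mm off its middle. It waits level in the white rest rack, its axis 38 mm above the bench.
- cap_hinge (a point): Hinge axis of the red upper half, fixed on the stand at (-32, -60, 0) mm of the saddle frame; the axis runs along the saddle's y.
- cap_lip (a point): Middle of the forked lip at the free end of the red hinged half: a plate 30 mm wide along the saddle's y and 8 mm thick, 72 mm from the hinge axis (shut: 5 mm beyond it in the saddle's z). The 12 mm slot is open at the free end, 80 mm from the hinge. Its side faces can be pinched along the saddle's y. The half's crown is 25 mm over the column's axis when shut.
- cap (a joint): Opening angle of the red half, rad: 0 = shut over the column (lip on the far, up-slope side), grows as it swings up and over towards the robot, to 2.0. A stiff hinge (0.045 N m): it stays where it is left.
- bolt_pivot (a point): Pivot axis of the swing bolt, fixed on the stand at (40, -60, -14) mm of the saddle frame; the axis runs along the saddle's y.
- nut_head (a point): Grip centre of the square brass nut, 55 mm from the pivot along the swing bolt; its z points outward along the bolt. Head 18 x 18 mm, from 24 mm below this point to 12 mm above, over a 22 mm washer 5 mm thick; bolt 8 mm thick. With the bolt home the point is at (40, -60, 41) mm of the saddle frame, 32 mm above the lip's top.
- bolt (a joint): Angle of the swing bolt, rad: 0 = home, along the saddle's z in the slot; grows as it leans out to the far, up-slope side (the saddle's +x), to 1.9. A stiff pivot (0.05 N m): it stays where it is left. It can enter the slot only when the red half is shut.
- nut (a joint): Turn of the nut about the bolt, rad: 0 = loose, grows clockwise as seen from the outer end of the bolt, to its stop at 2.3. At 0 two flats of the square face along the saddle's y (the hinge line). Friction 0.04 N m; it stays where it is left.
- orange_bottle: Bystander: clear bottle with orange screw cap, 74 mm diameter, 168 mm tall, origin under its centre.
- dropper: Bystander: white dropper bottle, 47 mm diameter, 137 mm tall, origin under its centre.
- glass_pot: Bystander: small lidded glass pot, 42 mm diameter, 58 mm tall, origin under its centre.
- dish: Bystander: petri dish, 60 mm diameter, 15 mm tall, origin under its centre.
- column: The steel column as a body; origin at its centre, y along it.
- stand: The grey stand, fixed: foot plate 150 x 200 x 10 mm, origin under its middle, below the saddle's origin. Two pedestals under the seats; between them the space is free for fingers down to the foot plate. The clamp's lower half spans 26 mm in the saddle's y and x = -38 to +46 mm.
- rest: White rest rack, fixed, foot plate 70 x 130 x 8 mm, origin under its middle, y along the waiting column. Two notched supports 50 mm either side of the middle, 12 mm thick, up to 44 mm high; between them the fingers are free down to the foot plate.
Things that resemble listed ones, but are neither listed nor needed, are in the scene too. Of the things that look like the column, the larger one is meant.

How it is judged:
On the way, in this order (a step that is already met when the one before it is completed fails the run):
1. the column lies in both seats of the stand (x of column_mid in the frame of saddle between -0.004 and 0.004 m and z of column_mid in the frame of saddle between -0.004 and 0.004 m and y of column_mid in the frame of saddle between -0.02 and 0.02 m and angle between the y axis of column_mid and the y axis of saddle, either way round below 0.06 rad), for 0.2 s.
2. the red half is shut over the seated column (all of step 1 and value of joint cap below 0.06 rad), for 0.2 s.
3. the swing bolt stands home in the slot of the shut red half (value of joint cap below 0.06 rad and value of joint bolt below 0.08 rad), for 0.2 s.
4. the nut is tightened to the end of its travel with the bolt home (all of step 3 and value of joint nut above 2 rad), for 0.2 s.
At the end, for the whole second after the job is handed in: The column lies at rest in both seats (axis within 4 mm and 0.06 rad of the seats' axis, centred within 20 mm), the red half is shut (under 0.06 rad), the bolt is home in the slot (under 0.08 rad) and the nut is turned past 2.0 rad of its 2.3 (all of step 1 and all of step 4 and linear speed of column below 0.02 m/s); the robot touches nothing.
It fails at once if the orange-capped bottle is knocked over or pushed more than 3 cm away (distance of orange_bottle from where it was at the start of the episode above 0.03 m or angle between orange_bottle's own z axis and vertical above 0.4 rad).
It fails at once if the white dropper bottle is knocked over or pushed more than 3 cm away (distance of dropper from where it was at the start of the episode above 0.03 m or angle between dropper's own z axis and vertical above 0.4 rad).
It fails at once if the small lidded glass pot is knocked over or pushed more than 3 cm away (distance of glass_pot from where it was at the start of the episode above 0.03 m or angle between glass_pot's own z axis and vertical above 0.4 rad).
It fails at once if the petri dish is knocked over or pushed more than 3 cm away (distance of dish from where it was at the start of the episode above 0.03 m or angle between dish's own z axis and vertical above 0.4 rad).
It also fails if it takes over 72 s, if anything falls off the work surface, if the arm or the gripper's body presses on something with over 40 N, if the wrist force passes 120 N, or if a joint passes its speed limit or range.

### The arm

A 6-joint arm with a two-finger parallel gripper is mounted at the origin on a cart in front of the work surface, level with it; the furniture and walls round the work are solid. World frame = base frame: x ahead of the robot, y to its left, z up, the work surface at z = 0. Lengths are in m, angles in rad, forces in N, time in s.
With the tool pointing down it reaches from about 0.375 to 0.925 m from the base axis. Payload 5.7 kg.
Tool frame: the origin (TCP) lies midway between the tips of the shut fingers; the grasp point (between the pads) lies 19 mm behind it (ctrl.pinch_z is the z of the grasp point in the tool frame, in m); z points along the fingers, y is the line along which they close (so a half turn about z gives the same grasp; the last joint's range is limited). The gripper opens to 88 mm and grips with 3 to 60 N. Pads are 20 mm wide; open, the fingers measure 115 mm over their backs; the gripper's body (75 mm by 178 mm) begins 61 mm behind the grasp point.
Start: joints at [1.037, 0.359, 1.51, -0, 1.272, -0.115], TCP at [0.244, 0.548, 0.223] pointing down, gripper open.
Joint ranges: [-2.97, 2.97], [-1.01, 2.36], [0.21, 2.38], [-0.96, 4.11], [0.2, 2.71], [-2.98, 2.98]. Speed limits (rad/s): [2.39, 2.39, 3.14, 3.14, 3.14, 3.14].

### API

Orientations are given as a rotation vector (axis times angle).
In Python, from cell import sensors, capture, ctrl gives the robot as it stands.
- The arm moves only by the tool drive_tool, never from a script. Its argument "steps" is a list of rows, each an object with "slide": the shift along the world's x, y, z in cm, a list of three; "yaw": the turn about the world's z in rad. In form: [{"slide": [dx, dy, dz], "yaw": yaw}, ...]. A call has exactly 10 rows; each row shifts and turns the commanded pose from where the row before left it; what a row does not reach is not made up. A row lasts 1/12 s, in which the tool goes at most 41.7 mm and 7.16 degrees, less where a joint would pass 70% of its speed; a pose out of reach is approached as far as the arm can. A call is refused whole if a number of a shift passes 4.17 or a number of a turn 0.125, either way. A call with a gripper value outside its range is refused whole. "grip" is the opening in per cent of the stroke, from 0 (shut) to 100 (fully open), set as the call begins (left out, the last holds). The fingers move at their own pace and stop on an object; "newtons" is the grip in N (left out, the last holds). Time passes only in rows, so rows that do not move let the fingers close, or fill a call up. It gives the time, the measured TCP pose, the force, the opening and the grip force at its end, in the units of the state.
- sensors.read_state(): the state, without advancing time (a new reading comes with each control period).
- capture(name): name is "scene" or "side" or "wrist"; returns a dict with "image" (480x640x3 uint8, red, green, blue), "fx", "fy", "cx", "cy" (pixels), "k1" (the pictures are not rectified: a ray, as slopes to the right and down, at radius r is drawn at 1 + k1 r^2 times it, then the intrinsics apply), "R" (3x3) and "t" (3): a world point X has camera coordinates R X + t. Camera axes: x right, y down, z forward; pixel columns grow to the right and rows downward; lengths in m; the calibration is good to about 2 mm. A picture is of the moment at which its call begins. There is no depth.
- ctrl.sign_off(): hands the job in; it is judged then, once.
The state is a dict: "time_s": time; "joint_pos": joint angles; "dq": joint speeds; "joint_efforts": joint torques, N m; "tool_pos": TCP position; "orientation": TCP orientation; "ft_force": force on the tool from outside, world axes, zero at the start; "wrist_torque": the same for the moment, N m; "grip_width": finger opening in m; "grip_force": force on a finger pad.
Only numpy, scipy, OpenCV 4.12 (cv2) and the standard library are available. Lean on these libraries where they do the work, as an engineer would, in place of code of your own. Each camera call takes 0.05 s, during which the arm holds its last target. There are 200 camera calls.

## Working session

There is one attempt and no reset: what is moved stays moved. The work goes in short steps, Python scripts to look and compute and a tool call to move; the robot and the scene stay as the last step left them, time stands still between calls to the robot, and variables do not carry over. Pictures are saved under pics/ and viewed, at most 10 in all, crops included, and the job is handed in when it is done.

Besides the shell and the picture viewer there is one more tool, called after "Call:" by a JSON object that holds its "op" and its "data", one argument or row to a line. drive_tool: Moves the arm, as the interface text tells. Its arguments: {"type":"object","properties":{"steps":{"type":"array"},"grip":{"type":"number"},"newtons":{"type":"number"}},"required":["steps"]}

```bash
mkdir -p pics; ls; python3 - <<'E'
from cell import sensors,capture,ctrl
import cv2
for n in ("scene","side"):
    c=capture(n); cv2.imwrite(f"pics/{n}0.png",c["image"][:,:,::-1]); print(n,c["fx"],c["fy"],c["cx"],c["cy"],c["k1"],c["R"],c["t"])
print(sensors.read_state(),ctrl.pinch_z)
E
```

```text
pics
scene 610.6139312099193 610.6139312099193 333.63666246203286 240.74550224099576 0.013937994143234666 [[ 0.78269058 -0.62231045 -0.01118743]
 [-0.44293821 -0.54428343 -0.71243336]
 [ 0.43726559  0.56257022 -0.70165059]] [-0.43845573  0.32282866  1.15240769]
side 589.1633539255611 589.1633539255611 326.11563101812413 241.81648733032466 -0.14723857149651312 [[-0.97320185 -0.22855287 -0.02533262]
 [-0.07599146  0.42362776 -0.90264324]
 [ 0.21703331 -0.87652901 -0.42964339]] [0.5732431  0.17986021 1.11833254]
{'time_s': 0.1, 'joint_pos': array([ 1.03690731e+00,  3.59470790e-01,  1.51131655e+00,  1.34757978e-05,
        1.27251944e+00, -1.15129621e-01]), 'dq': array([ 0.00075884, -0.00319866, -0.00112353,  0.00072944, -0.00138968,
       -0.00046316]), 'joint_efforts': array([-1.71938635e-03, -5.16359317e+01, -2.71403021e+01,  6.74715335e-02,
        2.77896848e-02, -4.08686299e-05]), 'tool_pos': array([0.2436729 , 0.54760302, 0.22187406]), 'orientation': array([-6.52879791e-01, -3.07243153e+00,  2.54510333e-03]), 'ft_force': array([-0.6135334 ,  0.38658174, -0.13245456]), 'wrist_torque': array([ 0.04043068, -0.0044707 ,  0.03323154]), 'grip_force': 0.0, 'grip_width': 0.08818430826080546} -0.0187
```

View pics/scene0.png

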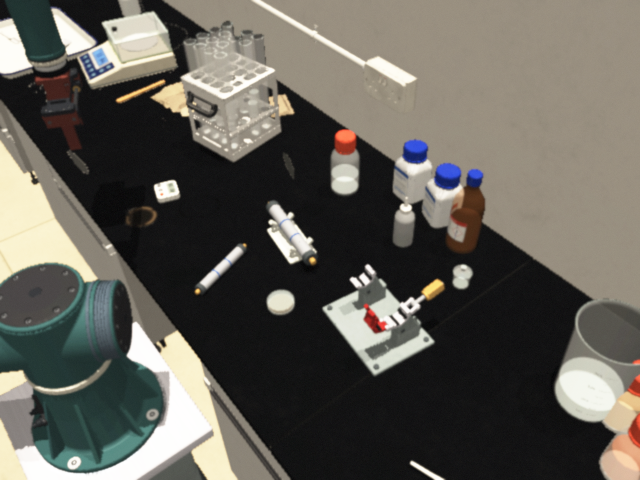

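View pics/side0.png

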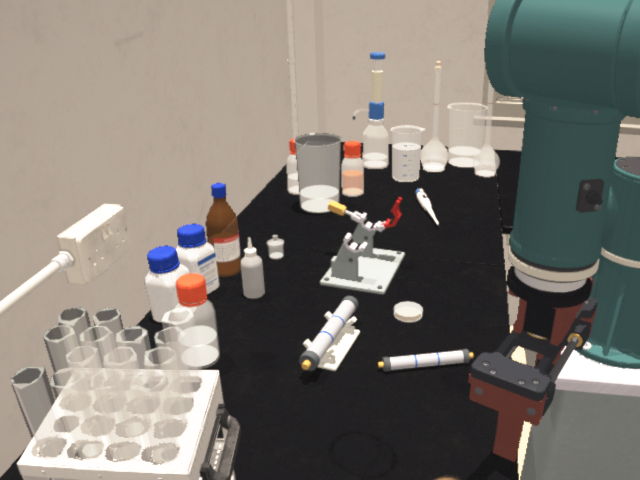

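Scene view: the larger column is in the white rest at about (291,232). The look-alike is a thinner one lying bare on the bench at (220,268). The larger one, in the rest, is the one meant. The stand is at (378,325), with the red half open at (375,318) and the brass nut at (433,290). In the side view the column is at (331,332), the stand at (365,260) and the nut at (338,208). I'll confirm with one enlarged composite.

```bash
python3 - <<'E'
import cv2,numpy as np
a=cv2.imread("pics/scene0.png");b=cv2.imread("pics/side0.png")
r=lambda i,x,y,w,h,s:cv2.resize(i[y:y+h,x:x+w],None,fx=s,fy=s,interpolation=cv2.INTER_CUBIC)
# each 400x300
top=np.hstack([r(a,255,190,80,75,4)[:, :320],r(a,315,255,150,75+45,3.2)[:300,:480]])
bot=np.hstack([r(b,290,290,80,75,4)[:, :320],r(b,310,190,120,75+25,4)[:300,:480]])
bot=r(b,290,290,80,75,4); bot=np.hstack([bot,r(b,315,190,160,100,3)[:300,:480]])
cv2.imwrite("pics/crop1.png",np.vstack([top,bot]))
E
```

```text
(no output)
```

View pics/crop1.png

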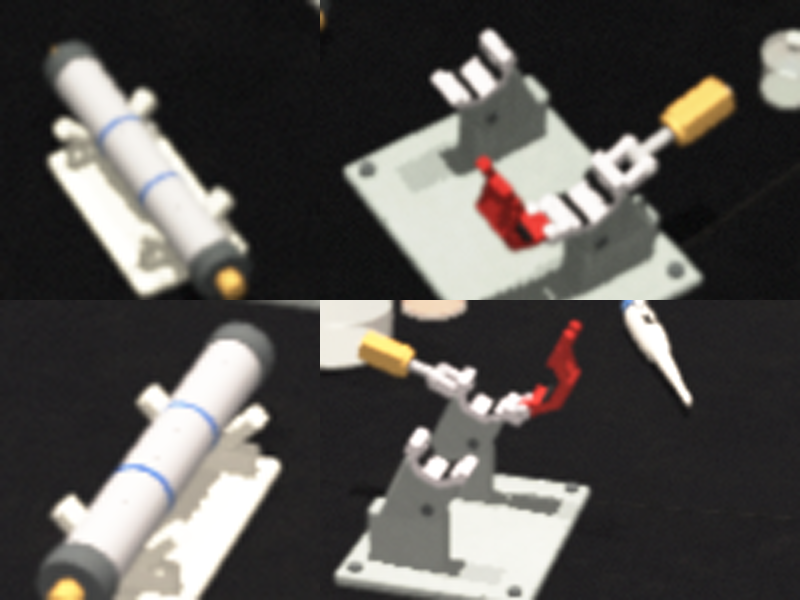

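The crop confirms the larger column in the white rest, with blue bands and the near nozzle at scene (313,262). The cap is open and leaning towards the robot, and the bolt leans out towards +x. I'll fit the poses now.

```bash
cat > h.py <<'E'
import numpy as np, cv2
from scipy.optimize import least_squares
from scipy.spatial.transform import Rotation as Ro
from cell import sensors,capture,ctrl
def proj(c,X):
    d=np.array([c["k1"],0,0,0,0.]); K=np.array([[c["fx"],0,c["cx"]],[0,c["fy"],c["cy"]],[0,0,1]])
    return cv2.projectPoints(np.atleast_2d(np.asarray(X,float)),cv2.Rodrigues(np.asarray(c["R"]))[0],np.asarray(c["t"],float),K,d)[0].reshape(-1,2)
def saddle(p):
    "R,t of saddle from X,Y,psi"
    return Ro.from_euler("z",p[2]).as_matrix()@Ro.from_euler("y",-np.radians(25)).as_matrix(), np.array([p[0],p[1],.105])
def S(p,v): R,t=saddle(p); return R@(np.asarray(v)/1000.)+t
def nut(p,b,r=55): return S(p,[40+r*np.sin(b),-60,-14+r*np.cos(b)])
def lip(p,a,r=72,h=5,y=-60):
    return S(p,[-32+r*np.cos(a)-h*np.sin(a),y,r*np.sin(a)+h*np.cos(a)])
def foot(p,x,y,z=10): c,s=np.cos(p[2]),np.sin(p[2]); x,y=x/1e3,y/1e3; return np.array([p[0]+c*x-s*y,p[1]+s*x+c*y,z/1e3])
def state():
    s=sensors.read_state(); M=Ro.from_rotvec(s["orientation"]).as_matrix()
    print("t %.2f tcp %s toolY yaw %.3f z %s w %.4f gf %.1f F %s q6 %.2f"%(s["time_s"],np.round(s["tool_pos"],4),np.arctan2(M[1,1],M[0,1]),np.round(M[:,2],3),s["grip_width"],s["grip_force"],np.round(s["ft_force"],1),s["joint_pos"][5]))
E
python3 - <<'E'
from h import *
A=capture("scene");B=capture("side")
def rs(p):
    q=p[:3];o=[]
    for c,X,u in [(A,foot(q,-75,100),(322.8,308)),(A,foot(q,75,-100),(434.7,341.9)),(A,foot(q,-75,-100),(376,372)),
      (B,foot(q,75,100),(320,283.3)),(B,foot(q,-75,-100),(405,252.7)),(B,foot(q,-75,100),(381.5,290)),
      (A,nut(q,p[3],49),(433.1,289.7)),(B,nut(q,p[3],49),(337.3,208)),(A,lip(q,p[4],79,5,-50),(366.6,305.9)),(B,lip(q,p[4],79,5,-55),(400,199))]:
        o+=list(proj(c,X)[0]-u)
    return o
r=least_squares(rs,[.55,-.05,0,1.2,1.8],loss="soft_l1"); print(r.x); print(np.round(np.reshape(r.fun,(-1,2)),1))
def rc(p):
    f=lambda y:np.array([p[0]-np.sin(p[2])*y,p[1]+np.cos(p[2])*y,.038])
    o=[]
    for c,X,u in [(A,f(-.1175),(312.75,262.5)),(A,f(.028),(284.75,222.5)),(A,f(-.028),(295,237)),(B,f(.1175),(306.5,363)),(B,f(-.028),(338.5,320.25)),(B,f(.028),(326.25,335.75))]:
        o+=list(proj(c,X)[0]-u)
    return o
r=least_squares(rc,[.55,.2,0]); print(r.x); print(np.round(np.reshape(r.fun,(-1,2)),1))
def gp(u,v,z=0): return least_squares(lambda p:proj(A,[p[0],p[1],z])[0]-(u,v),[.6,0]).x
for n,u,v in [("dish",280,303),("pot",461,284),("dropper",403,243),("orange",345,190)]: print(n,gp(u,v))
state()
E
```

```text
[ 0.53705775 -0.1760988  -0.12163125  1.73639531  1.54823059]
[[-0.7 -1.2]
 [ 0.6 -0.7]
 [-1.5  2.5]
 [-0.2 -2.8]
 [ 0.6 -1.2]
 [ 2.8  0.7]
 [ 1.3 -0.1]
 [-1.  -0.3]
 [-0.2  0.1]
 [-1.   0.9]]
[ 0.54295232  0.14019407 -0.17871844]
[[ 0.6  1.1]
 [ 1.   2.2]
 [ 0.9  2.1]
 [-0.8  2.3]
 [-0.3  1.5]
 [ 0.2  1.7]]
dish [0.41453706 0.00544473]
pot [ 0.76196161 -0.20516393]
dropper [ 0.75072183 -0.02774846]
orange [0.76820314 0.21352699]
t 0.20 tcp [0.2438 0.5478 0.2221] toolY yaw 1.152 z [-0.001 -0.001 -1.   ] w 0.0878 gf 0.0 F [0.2 0.3 0.2] q6 -0.12
```

Call:
{"op": "drive_tool", "data": {
  "steps": [
    {"slide":[1.5,-2.04,0],"yaw":-0.0666},
    {"slide":[1.5,-2.04,0],"yaw":-0.0666},
    {"slide":[1.5,-2.04,0],"yaw":-0.0666},
    {"slide":[1.5,-2.04,0],"yaw":-0.0666},
    {"slide":[1.5,-2.04,0],"yaw":-0.0666},
    {"slide":[1.5,-2.04,0],"yaw":-0.0666},
    {"slide":[1.5,-2.04,0],"yaw":-0.0666},
    {"slide":[1.5,-2.04,0],"yaw":-0.0666},
    {"slide":[1.5,-2.04,0],"yaw":-0.0666},
    {"slide":[1.5,-2.04,0],"yaw":-0.0666}
  ],
  "grip": 100
}}

```text
time_s: 1.03
tool_pos: [0.3945, 0.343, 0.2226]
orientation: [-1.626, -2.688, 0.0]
ft_force: [0.1, 0.9, 0.4]
grip_width: 0.088
grip_force: 0.0
```

Call:
{"op": "drive_tool", "data": {
  "steps": [
    {"slide":[1.5,-2.04,0],"yaw":-0.0666},
    {"slide":[1.5,-2.04,0],"yaw":-0.0666},
    {"slide":[1.5,-2.04,0],"yaw":-0.0666},
    {"slide":[1.5,-2.04,0],"yaw":-0.0666},
    {"slide":[1.5,-2.04,0],"yaw":-0.0666},
    {"slide":[1.5,-2.04,0],"yaw":-0.0666},
    {"slide":[1.5,-2.04,0],"yaw":-0.0666},
    {"slide":[1.5,-2.04,0],"yaw":-0.0666},
    {"slide":[1.5,-2.04,0],"yaw":-0.0666},
    {"slide":[1.5,-2.04,0],"yaw":-0.0666}
  ]
}}

```text
time_s: 1.87
tool_pos: [0.5444, 0.139, 0.2225]
orientation: [-2.415, -2.008, 0.001]
ft_force: [1.0, 1.0, 0.6]
grip_width: 0.0881
grip_force: 0.0
```

```bash
python3 - <<'E'
from h import *
state()
c=capture("wrist"); im=c["image"][:,:,::-1].copy()
p=[.543,.140,-.179]
f=lambda y,x=0,z=.038:np.array([p[0]-np.sin(p[2])*y+np.cos(p[2])*x,p[1]+np.cos(p[2])*y+np.sin(p[2])*x,z])
pts=proj(c,[f(y) for y in (-.1175,-.028,0,.028,.1175)]); print(np.round(pts))
cv2.imwrite("pics/w1.png",im)
state()
E
```

```text
t 1.87 tcp [0.5444 0.139  0.2225] toolY yaw -0.183 z [-0.  0. -1.] w 0.0881 gf 0.0 F [1.  1.  0.6] q6 0.31
[[319. 323.]
 [319. 243.]
 [319. 215.]
 [318. 187.]
 [318.  85.]]
t 1.92 tcp [0.5478 0.1356 0.2226] toolY yaw -0.189 z [ 0.003 -0.003 -1.   ] w 0.0877 gf 0.0 F [ 3.  -2.9 -0.2] q6 0.31
```

View pics/w1.png

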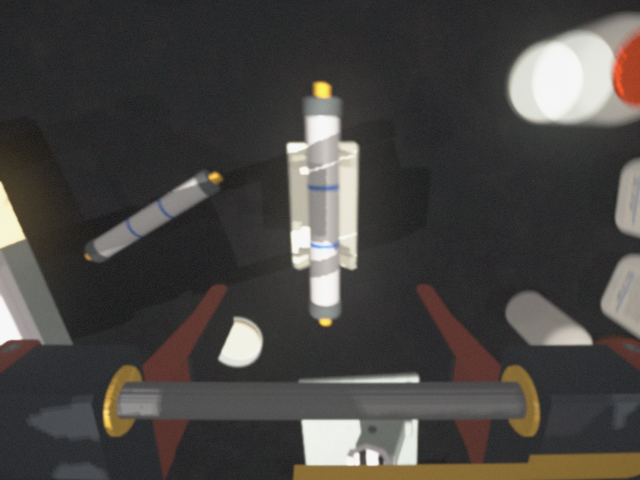

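The wrist view shows the column from (322,90) to (326,322), with bands at (323,187) and (324,244). That is about 5 px right (+x) of the prediction. The arm was still settling, so I'll refit by colour detection.

```bash
python3 - <<'E'
from h import *
for i in range(5): c=capture("wrist")
state()
im=c["image"]; h=cv2.cvtColor(im,cv2.COLOR_RGB2HSV)
def blobs(lo,hi,x0,x1,y0,y1,mn=8):
    m=cv2.inRange(h,lo,hi); k=np.zeros_like(m); k[y0:y1,x0:x1]=m[y0:y1,x0:x1]
    n,l,s,ce=cv2.connectedComponentsWithStats(k); return [(s[i,4],ce[i].round(1)) for i in range(1,n) if s[i,4]>=mn]
b=blobs((105,120,50),(130,255,255),280,370,130,290); o=blobs((10,120,120),(30,255,255),280,370,50,350)
print(b,o)
bs=sorted([x[1] for x in sorted(b,key=lambda x:-x[0])[:2]],key=lambda v:v[1]); os=sorted([x[1] for x in sorted(o,key=lambda x:-x[0])[:2]],key=lambda v:v[1])
def rc(p):
    f=lambda y,z=.038:np.array([p[0]-np.sin(p[2])*y,p[1]+np.cos(p[2])*y,z])
    r=[]
    for X,u in [(f(.028,.048),bs[0]),(f(-.028,.048),bs[1]),(f(.112),os[0]),(f(-.112),os[1])]: r+=list(proj(c,X)[0]-u)
    return r
r=least_squares(rc,[.545,.14,-.18]); print(r.x,np.round(r.fun,1)); state()
E
```

```text
t 2.17 tcp [0.5431 0.1407 0.2224] toolY yaw -0.179 z [-0.001  0.    -1.   ] w 0.0879 gf 0.0 F [-0.4  0.1 -0.5] q6 0.31
[(np.int32(55), array([324.4, 187.4])), (np.int32(45), array([323.4, 245.6]))] [(np.int32(230), array([321.6,  89.1])), (np.int32(74), array([325.2, 322.1]))]
[ 0.5466579   0.14081456 -0.16501284] [-1.   0.6  0.7  0.1  0.4  2.3 -0.1 -4.3]
t 2.17 tcp [0.5431 0.1407 0.2224] toolY yaw -0.179 z [-0.001  0.    -1.   ] w 0.0879 gf 0.0 F [-0.4  0.1 -0.5] q6 0.31
```

Call:
{"op": "drive_tool", "data": {
  "steps": [
    {"slide":[0.35,0,-2],"yaw":0.01},
    {"slide":[0,0,-2.2],"yaw":0},
    {"slide":[0,0,-2.2],"yaw":0},
    {"slide":[0,0,-2.2],"yaw":0},
    {"slide":[0,0,-2.2],"yaw":0},
    {"slide":[0,0,-2.2],"yaw":0},
    {"slide":[0,0,-2.2],"yaw":0},
    {"slide":[0,0,-2.2],"yaw":0},
    {"slide":[0,0,-1.8],"yaw":0},
    {"slide":[0,0,-0.9],"yaw":0}
  ]
}}

```text
time_s: 3.0
tool_pos: [0.5453, 0.141, 0.0196]
orientation: [-2.398, -2.026, 0.004]
ft_force: [-0.5, 0.3, 0.7]
grip_width: 0.0876
grip_force: 0.0
```

Call:
{"op": "drive_tool", "data": {
  "steps": [
    {"slide":[0,0,0],"yaw":0},
    {"slide":[0,0,0],"yaw":0},
    {"slide":[0,0,0],"yaw":0},
    {"slide":[0,0,0],"yaw":0},
    {"slide":[0,0,0],"yaw":0},
    {"slide":[0,0,0],"yaw":0},
    {"slide":[0,0,0],"yaw":0},
    {"slide":[0,0,0],"yaw":0},
    {"slide":[0,0,0],"yaw":0},
    {"slide":[0,0,0],"yaw":0}
  ],
  "grip": 0,
  "newtons": 30
}}

```text
time_s: 3.83
tool_pos: [0.5455, 0.1403, 0.0215]
orientation: [-2.4, -2.023, 0.004]
ft_force: [-3.8, 1.9, 5.7]
grip_width: 0.0295
grip_force: 30.0
```

```bash
python3 -c "
from h import *
state()"
```

```text
t 3.83 tcp [0.5455 0.1403 0.0215] toolY yaw -0.170 z [-0.004  0.    -1.   ] w 0.0295 gf 30.0 F [-3.8  1.9  5.7] q6 0.30
```

Call:
{"op": "drive_tool", "data": {
  "steps": [
    {"slide":[0,0,1.5],"yaw":0},
    {"slide":[0,0,3],"yaw":0},
    {"slide":[0,0,4],"yaw":0},
    {"slide":[0,0,4],"yaw":0},
    {"slide":[0,0,4],"yaw":0},
    {"slide":[-0.9,-3.2,2],"yaw":0},
    {"slide":[-0.9,-3.2,2],"yaw":0},
    {"slide":[-0.9,-3.2,2],"yaw":0},
    {"slide":[-0.9,-3.2,2],"yaw":0},
    {"slide":[-0.9,-3.2,2],"yaw":0}
  ]
}}

```text
time_s: 4.67
tool_pos: [0.5014, -0.0212, 0.2872]
orientation: [-2.401, -2.025, 0.001]
ft_force: [1.7, -0.3, -2.8]
grip_width: 0.0295
grip_force: 30.0
```

Call:
{"op": "drive_tool", "data": {
  "steps": [
    {"slide":[-1,-2.9,0.2],"yaw":0},
    {"slide":[-1,-2.9,0.2],"yaw":0},
    {"slide":[-1,-2.9,0.2],"yaw":0},
    {"slide":[-1,-2.9,0.2],"yaw":0},
    {"slide":[-1,-2.9,0.2],"yaw":0},
    {"slide":[-1,-2.9,0.2],"yaw":0},
    {"slide":[-1,-2.9,0],"yaw":0},
    {"slide":[-1,-2.7,0],"yaw":0},
    {"slide":[0,0,0],"yaw":0},
    {"slide":[0,0,0],"yaw":0}
  ]
}}

```text
time_s: 5.5
tool_pos: [0.4218, -0.2509, 0.2981]
orientation: [-2.404, -2.02, 0.0]
ft_force: [0.9, 1.2, -2.4]
grip_width: 0.0293
grip_force: 30.0
```

```bash
python3 - <<'E'
from h import *
import pickle
for i in range(4): c=capture("wrist")
state(); pickle.dump(c,open("w2.pkl","wb"))
cv2.imwrite("pics/w2.png",c["image"][:,:,::-1])
p=[.537,-.176,-.1216]
print(np.round(proj(c,[foot(p,-75,100),foot(p,75,100),foot(p,75,-100),foot(p,-75,-100),nut(p,1.736,49),lip(p,1.548),S(p,[0,60,0])])))
E
```

```text
t 5.70 tcp [ 0.4226 -0.2488  0.2983] toolY yaw -0.169 z [-0.     0.001 -1.   ] w 0.0294 gf 30.0 F [-0.6  0.2 -2.3] q6 -0.50
[[339.  28.]
 [476.  22.]
 [464. 201.]
 [345. 207.]
 [528. 181.]
 [369. 195.]
 [431.  47.]]
```

View pics/w2.png

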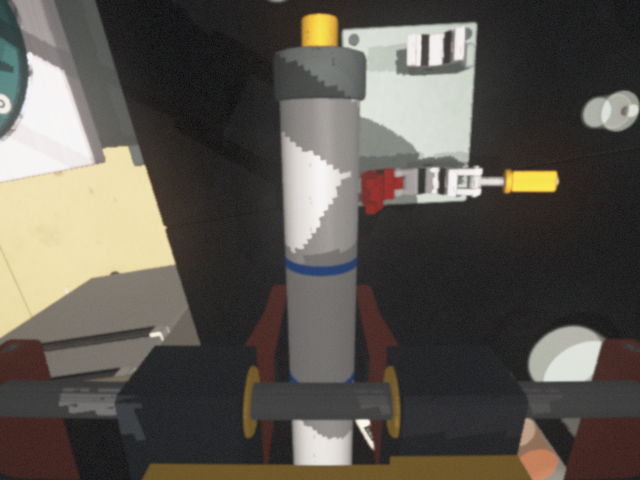

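The wrist view shows the plate corners at (477,23), (341,30) and about (468,200). The plain seat is at (437,48), the nut at (531,181) and the red half at (375,190). The fit is good to about 3 mm, so I'll refit with this view weighted higher.

```bash
python3 - <<'E'
from h import *
import pickle
A=capture("scene");B=capture("side");C=pickle.load(open("w2.pkl","rb"))
def rs(p):
    q=p[:3];o=[]
    for c,X,u,w in [(A,foot(q,-75,100),(322.8,308),.7),(A,foot(q,75,-100),(434.7,341.9),.7),
      (B,foot(q,75,100),(320,283.3),.7),(B,foot(q,-75,-100),(405,252.7),.7),
      (A,nut(q,p[3],49),(433.1,289.7),.7),(B,nut(q,p[3],49),(337.3,208),.7),(A,lip(q,p[4],79,5,-50),(366.6,305.9),.5),(B,lip(q,p[4],79,5,-55),(400,199),.5),
      (C,foot(q,75,100),(477,23),2),(C,foot(q,-75,100),(341.5,30),2),(C,foot(q,75,-100),(468,201),1),(C,nut(q,p[3],49),(531,181),2),(C,S(q,[0,60,0]),(437,48),1)]:
        o+=list(w*(proj(c,X)[0]-u))
    return o
r=least_squares(rs,[.55,-.05,0,1.2,1.8],loss="soft_l1"); p=r.x;print(r.x); print(np.round(np.reshape(r.fun,(-1,2)),1).tolist())
print("seat z dir",S(p,[0,0,1000])-S(p,[0,0,0])); state()
E
```

```text
[ 0.53983911 -0.17753766 -0.113159    1.76008832  1.58662055]
[[0.4, -0.7], [1.6, -1.0], [-0.7, -2.1], [-0.5, -1.2], [2.0, -0.2], [-1.7, -0.0], [0.3, 0.5], [-0.6, 0.6], [1.0, -1.3], [-0.5, 0.1], [-0.8, 0.5], [-0.2, 0.5], [-3.1, -0.1]]
seat z dir [-0.41991534  0.04772106  0.90630779]
t 5.80 tcp [ 0.4228 -0.2488  0.2985] toolY yaw -0.168 z [-0.  0. -1.] w 0.0295 gf 30.0 F [ 0.5 -0.6 -2.9] q6 -0.50
```

Call:
{"op": "drive_tool", "data": {
  "steps": [
    {"slide":[0.85,0.97,-1.27],"yaw":0.0066},
    {"slide":[0.85,0.97,-1.27],"yaw":0.0066},
    {"slide":[0.85,0.97,-1.27],"yaw":0.0066},
    {"slide":[0.85,0.97,-1.27],"yaw":0.0066},
    {"slide":[0.85,0.97,-1.27],"yaw":0.0066},
    {"slide":[0.85,0.97,-1.27],"yaw":0.0066},
    {"slide":[0.85,0.97,-1.27],"yaw":0.0066},
    {"slide":[0.85,0.97,-1.27],"yaw":0.0066},
    {"slide":[0,0,0],"yaw":0},
    {"slide":[0,0,0],"yaw":0}
  ]
}}

```text
time_s: 6.63
tool_pos: [0.4903, -0.1711, 0.1965]
orientation: [-2.344, -2.089, 0.001]
ft_force: [0.5, -0.1, -2.4]
grip_width: 0.0294
grip_force: 30.0
```

Call:
{"op": "drive_tool", "data": {
  "steps": [
    {"slide":[0.44,-0.05,-0.95],"yaw":0},
    {"slide":[0.44,-0.05,-0.95],"yaw":0},
    {"slide":[0.44,-0.05,-0.95],"yaw":0},
    {"slide":[0.44,-0.05,-0.95],"yaw":0},
    {"slide":[0.44,-0.05,-0.95],"yaw":0},
    {"slide":[0.44,-0.05,-0.95],"yaw":0},
    {"slide":[0.44,-0.05,-0.95],"yaw":0},
    {"slide":[0.44,-0.05,-0.95],"yaw":0},
    {"slide":[0,0,0],"yaw":0},
    {"slide":[0,0,0],"yaw":0}
  ]
}}

```text
time_s: 7.47
tool_pos: [0.5254, -0.1761, 0.1202]
orientation: [-2.346, -2.087, 0.001]
ft_force: [-0.3, 0.2, -2.0]
grip_width: 0.0291
grip_force: 30.0
```

```bash
python3 - <<'E'
from h import *
import pickle
for n in("scene","side"): 
  c=capture(n); cv2.imwrite(f"pics/{n}3.png",c["image"][:,:,::-1])
state()
a=cv2.imread("pics/scene3.png");b=cv2.imread("pics/side3.png")
f=lambda i,x,y:cv2.resize(i[y:y+150,x:x+100],None,fx=4,fy=4,interpolation=cv2.INTER_CUBIC)
cv2.imwrite("pics/c3.png",np.hstack([f(a,335,240),f(b,310,160)]))
E
```

```text
t 7.57 tcp [ 0.5258 -0.1763  0.1212] toolY yaw -0.117 z [-0. -0. -1.] w 0.0298 gf 30.0 F [ 0.1 -0.8 -2.2] q6 -0.33
```

View pics/c3.png

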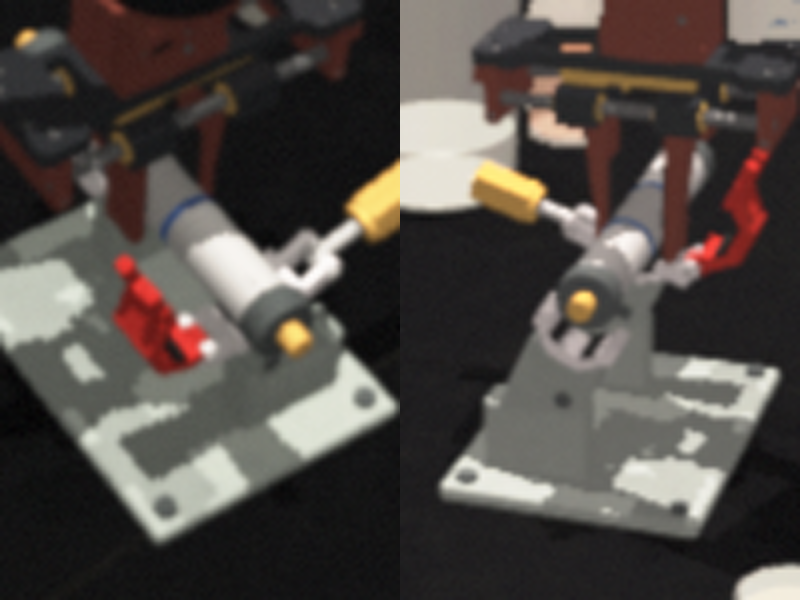

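The side view shows the column over the seats, nozzle at (578,303) in the crop, in line with the half-round opening. The red half and the bolt are clear. I'll continue along the seat axis.

Call:
{"op": "drive_tool", "data": {
  "steps": [
    {"slide":[0.17,-0.02,-0.36],"yaw":0},
    {"slide":[0.17,-0.02,-0.36],"yaw":0},
    {"slide":[0.17,-0.02,-0.36],"yaw":0},
    {"slide":[0.17,-0.02,-0.36],"yaw":0},
    {"slide":[0.17,-0.02,-0.36],"yaw":0},
    {"slide":[0.17,-0.02,-0.36],"yaw":0},
    {"slide":[0.17,-0.02,-0.36],"yaw":0},
    {"slide":[0.08,-0.01,-0.18],"yaw":0},
    {"slide":[0,0,0],"yaw":0},
    {"slide":[0,0,0],"yaw":0}
  ]
}}

```text
time_s: 8.4
tool_pos: [0.5383, -0.1777, 0.0938]
orientation: [-2.347, -2.087, 0.0]
ft_force: [0.0, 0.8, -2.5]
grip_width: 0.0294
grip_force: 30.0
```

Call:
{"op": "drive_tool", "data": {
  "steps": [
    {"slide":[0.08,-0.01,-0.18],"yaw":0},
    {"slide":[0.08,-0.01,-0.18],"yaw":0},
    {"slide":[0.03,0,-0.06],"yaw":0},
    {"slide":[0,0,0],"yaw":0},
    {"slide":[0,0,0],"yaw":0},
    {"slide":[0,0,0],"yaw":0},
    {"slide":[0,0,0],"yaw":0},
    {"slide":[0,0,0],"yaw":0},
    {"slide":[0,0,0],"yaw":0},
    {"slide":[0,0,0],"yaw":0}
  ]
}}

```text
time_s: 9.23
tool_pos: [0.5396, -0.1777, 0.0896]
orientation: [-2.347, -2.087, 0.001]
ft_force: [-5.3, 0.3, -3.2]
grip_width: 0.0298
grip_force: 30.0
```

```bash
python3 - <<'E'
from h import *
state()
c=capture("side"); h=cv2.cvtColor(c["image"],cv2.COLOR_RGB2HSV)
m=cv2.inRange(h,(10,120,100),(30,255,255)); m[:200]=0; n,l,s,ce=cv2.connectedComponentsWithStats(m)
print([(s[i,4],ce[i].round(1)) for i in range(1,n) if s[i,4]>5 and 320<ce[i][0]<400])
p=[.5405,-.1775,-.115]
for d in (0,5): print(proj(c,S(p,[0,117,d])))
state()
E
```

```text
t 9.23 tcp [ 0.5396 -0.1777  0.0896] toolY yaw -0.117 z [-0.001  0.001 -1.   ] w 0.0298 gf 30.0 F [-5.3  0.3 -3.2] q6 -0.32
[(np.int32(171), array([336.7, 207.4])), (np.int32(46), array([348.3, 248.4])), (np.int32(34), array([380.5, 363.6]))]
[[347.60828711 249.86085167]]
[[348.53962849 248.06587777]]
t 9.28 tcp [ 0.5396 -0.1777  0.0896] toolY yaw -0.117 z [-0.001  0.001 -1.   ] w 0.0294 gf 30.0 F [-5.   1.2 -4.1] q6 -0.32
```

Call:
{"op": "drive_tool", "data": {
  "steps": [
    {"slide":[-0.05,0,-0.1],"yaw":0},
    {"slide":[0,0,-0.1],"yaw":0},
    {"slide":[0,0,-0.05],"yaw":0},
    {"slide":[0,0,0],"yaw":0},
    {"slide":[0,0,0],"yaw":0},
    {"slide":[0,0,0],"yaw":0},
    {"slide":[0,0,0],"yaw":0},
    {"slide":[0,0,0],"yaw":0},
    {"slide":[0,0,0],"yaw":0},
    {"slide":[0,0,0],"yaw":0}
  ]
}}

```text
time_s: 10.12
tool_pos: [0.5393, -0.1779, 0.088]
orientation: [-2.347, -2.088, 0.001]
ft_force: [-7.2, 0.8, 4.8]
grip_width: 0.0295
grip_force: 30.0
```

Call:
{"op": "drive_tool", "data": {
  "steps": [
    {"slide":[0,0,0],"yaw":0},
    {"slide":[0,0,0],"yaw":0},
    {"slide":[0,0,0],"yaw":0},
    {"slide":[0,0,0],"yaw":0},
    {"slide":[0,0,0],"yaw":0},
    {"slide":[0,0,0],"yaw":0},
    {"slide":[0,0,2],"yaw":0},
    {"slide":[0,0,4],"yaw":0},
    {"slide":[0,0,4],"yaw":0},
    {"slide":[0,0,4],"yaw":0}
  ],
  "grip": 65
}}

```text
time_s: 10.95
tool_pos: [0.5394, -0.1778, 0.2286]
orientation: [-2.347, -2.087, 0.001]
ft_force: [0.0, -1.1, 0.3]
grip_width: 0.0574
grip_force: 0.0
```

Call:
{"op": "drive_tool", "data": {
  "steps": [
    {"slide":[-0.7,-0.5,0.3],"yaw":-0.121},
    {"slide":[-0.7,-0.5,0.3],"yaw":-0.121},
    {"slide":[-0.7,-0.5,0.3],"yaw":-0.121},
    {"slide":[-0.7,-0.5,0.3],"yaw":-0.121},
    {"slide":[-0.7,-0.5,0.3],"yaw":-0.121},
    {"slide":[-0.7,-0.5,0.3],"yaw":-0.121},
    {"slide":[-0.7,-0.5,0.3],"yaw":-0.121},
    {"slide":[-0.7,-0.5,0],"yaw":-0.121},
    {"slide":[-0.7,-0.5,0],"yaw":-0.121},
    {"slide":[-0.7,-0.5,0],"yaw":-0.121}
  ]
}}

```text
time_s: 11.78
tool_pos: [0.4696, -0.2283, 0.2485]
orientation: [3.119, 0.372, 0.001]
ft_force: [-0.2, -0.2, -0.2]
grip_width: 0.0567
grip_force: 0.0
```

Call:
{"op": "drive_tool", "data": {
  "steps": [
    {"slide":[0,0,0],"yaw":-0.121},
    {"slide":[0,0,0],"yaw":-0.121},
    {"slide":[0,0,0],"yaw":-0.119},
    {"slide":[0,0,0],"yaw":0},
    {"slide":[0,0,0],"yaw":0},
    {"slide":[0,0,0],"yaw":0},
    {"slide":[0,0,0],"yaw":0},
    {"slide":[0,0,0],"yaw":0},
    {"slide":[0,0,0],"yaw":0},
    {"slide":[0,0,0],"yaw":0}
  ]
}}

```text
time_s: 12.62
tool_pos: [0.4698, -0.2279, 0.2483]
orientation: [-3.136, 0.183, -0.0]
ft_force: [-0.0, -0.5, -0.8]
grip_width: 0.0568
grip_force: 0.0
```

```bash
python3 - <<'E'
from h import *
import pickle
c=capture("wrist"); pickle.dump(c,open("w4.pkl","wb")); cv2.imwrite("pics/w4.png",c["image"][:,:,::-1]); state()
p=[.539,-.1775,-.115]
for n,X in [("lip",lip(p,1.587)),("tip",lip(p,1.587,80)),("nut",nut(p,1.76)),("nuttop",nut(p,1.76,67)),("colends",S(p,[0,117,0])),("",S(p,[0,-117,0])),("hinge",S(p,[-32,-60,0]))]: print(n,np.round(X,4),proj(c,X)[0].round())
E
```

```text
t 12.67 tcp [ 0.4698 -0.228   0.2483] toolY yaw -1.688 z [ 0.  0. -1.] w 0.0571 gf 0.0 F [-0.4 -1.  -0.5] q6 1.10
lip [ 0.4676 -0.2296  0.154 ] [322. 250.]
tip [ 0.4641 -0.2292  0.1612] [322. 258.]
nut [ 0.627  -0.2481  0.1227] [321.  17.]
nuttop [ 0.6385 -0.2494  0.1256] [321.  -3.]
colends [ 0.5524 -0.0613  0.105 ] [107. 157.]
 [ 0.5256 -0.2937  0.105 ] [391. 155.]
hinge [ 0.5033 -0.2338  0.0915] [322. 188.]
```

View pics/w4.png

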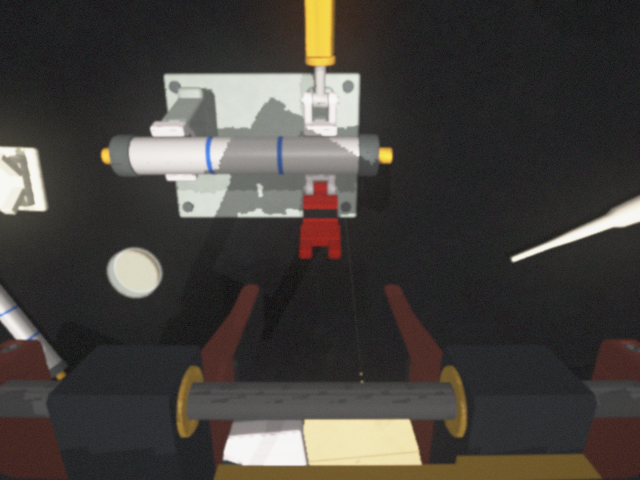

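The wrist view shows the column seated, ends at (107,156) and (387,155) where predicted. The fork tip of the red half is at (321,255) and the nut at (320,30). I'll pinch the lip, and compute the arc steps first.

```bash
python3 - <<'E'
from h import *
p=[.539,-.1775,-.115]
X=np.array([lip(p,a) for a in np.linspace(1.587,-0.04,19)])*100
print(np.diff(X,axis=0).round(2).tolist()); print(X[-1])
E
```

```text
[[0.58, -0.07, 0.3], [0.6, -0.07, 0.25], [0.62, -0.07, 0.19], [0.63, -0.07, 0.13], [0.64, -0.07, 0.07], [0.65, -0.07, 0.02], [0.65, -0.07, -0.04], [0.64, -0.07, -0.1], [0.63, -0.07, -0.16], [0.61, -0.07, -0.22], [0.59, -0.07, -0.27], [0.56, -0.07, -0.32], [0.53, -0.06, -0.37], [0.5, -0.06, -0.42], [0.46, -0.05, -0.46], [0.41, -0.05, -0.5], [0.37, -0.04, -0.54], [0.32, -0.04, -0.57]]
[ 56.73675444 -24.11756733  12.38833358]
```

Call:
{"op": "drive_tool", "data": {
  "steps": [
    {"slide":[-0.2,-0.15,-1],"yaw":0},
    {"slide":[0,0,-1.5],"yaw":0},
    {"slide":[0,0,-1.5],"yaw":0},
    {"slide":[0,0,-1.5],"yaw":0},
    {"slide":[0,0,-1.5],"yaw":0},
    {"slide":[0,0,-1.5],"yaw":0},
    {"slide":[0,0,-1.2],"yaw":0},
    {"slide":[0,0,-0.8],"yaw":0},
    {"slide":[0,0,0],"yaw":0},
    {"slide":[0,0,0],"yaw":0}
  ]
}}

```text
time_s: 13.5
tool_pos: [0.4674, -0.2294, 0.1429]
orientation: [-3.136, 0.184, 0.001]
ft_force: [-1.0, 1.6, 1.1]
grip_width: 0.057
grip_force: 0.0
```

Call:
{"op": "drive_tool", "data": {
  "steps": [
    {"slide":[0,0,0],"yaw":0},
    {"slide":[0,0,0],"yaw":0},
    {"slide":[0,0,0],"yaw":0},
    {"slide":[0,0,0],"yaw":0},
    {"slide":[0,0,0],"yaw":0},
    {"slide":[0,0,0],"yaw":0},
    {"slide":[0,0,0],"yaw":0},
    {"slide":[0,0,0],"yaw":0},
    {"slide":[0,0,0],"yaw":0},
    {"slide":[0,0,0],"yaw":0}
  ],
  "grip": 0,
  "newtons": 10
}}

```text
time_s: 14.33
tool_pos: [0.4674, -0.2268, 0.1434]
orientation: [-3.132, 0.185, 0.001]
ft_force: [1.9, 9.2, 1.8]
grip_width: 0.0299
grip_force: 10.0
```

Call:
{"op": "drive_tool", "data": {
  "steps": [
    {"slide":[0.58,0.2,0.3],"yaw":0},
    {"slide":[0.6,-0.07,0.25],"yaw":0},
    {"slide":[0.62,-0.07,0.19],"yaw":0},
    {"slide":[0.63,-0.07,0.13],"yaw":0},
    {"slide":[0.64,-0.07,0.07],"yaw":0},
    {"slide":[0.65,-0.07,0.02],"yaw":0},
    {"slide":[0.65,-0.07,-0.04],"yaw":0},
    {"slide":[0.64,-0.07,-0.1],"yaw":0},
    {"slide":[0.63,-0.07,-0.16],"yaw":0},
    {"slide":[0.61,-0.07,-0.22],"yaw":0}
  ]
}}

```text
time_s: 15.17
tool_pos: [0.5316, -0.2341, 0.148]
orientation: [3.136, -0.184, 0.002]
ft_force: [-0.8, 1.3, 2.6]
grip_width: 0.0303
grip_force: 10.0
```

Call:
{"op": "drive_tool", "data": {
  "steps": [
    {"slide":[0.59,-0.07,-0.27],"yaw":0},
    {"slide":[0.56,-0.07,-0.32],"yaw":0},
    {"slide":[0.53,-0.06,-0.37],"yaw":0},
    {"slide":[0.5,-0.06,-0.42],"yaw":0},
    {"slide":[0.46,-0.05,-0.46],"yaw":0},
    {"slide":[0,0,0],"yaw":0},
    {"slide":[0,0,0],"yaw":0},
    {"slide":[0,0,0],"yaw":0},
    {"slide":[0,0,0],"yaw":0},
    {"slide":[0,0,0],"yaw":0}
  ]
}}

```text
time_s: 16.0
tool_pos: [0.5572, -0.2372, 0.1297]
orientation: [3.136, -0.185, 0.002]
ft_force: [4.8, 1.3, 2.5]
grip_width: 0.0303
grip_force: 10.0
```

```bash
python3 - <<'E'
from h import *
state(); p=[.539,-.175,-.115]; print(lip(p,.23), lip(p,0))
E
```

```text
t 16.00 tcp [ 0.5572 -0.2372  0.1297] toolY yaw -1.688 z [ 0.001 -0.    -1.   ] w 0.0303 gf 10.0 F [4.8 1.3 2.5] q6 1.17
[ 0.55645971 -0.23741571  0.13991039] [ 0.56602892 -0.23852105  0.12643627]
```

Call:
{"op": "drive_tool", "data": {
  "steps": [
    {"slide":[0.41,-0.05,-0.5],"yaw":0},
    {"slide":[0.37,-0.04,-0.54],"yaw":0},
    {"slide":[0.3,-0.04,-0.57],"yaw":0},
    {"slide":[0,0,0],"yaw":0},
    {"slide":[0,0,0],"yaw":0},
    {"slide":[0,0,-0.2],"yaw":0},
    {"slide":[0,0,0],"yaw":0},
    {"slide":[0,0,0],"yaw":0},
    {"slide":[0,0,0],"yaw":0},
    {"slide":[0,0,0],"yaw":0}
  ]
}}

```text
time_s: 16.83
tool_pos: [0.568, -0.2384, 0.1115]
orientation: [3.136, -0.184, 0.001]
ft_force: [2.8, 1.1, 5.6]
grip_width: 0.0301
grip_force: 10.0
```

Call:
{"op": "drive_tool", "data": {
  "steps": [
    {"slide":[0,0,0],"yaw":0},
    {"slide":[0,0,0],"yaw":0},
    {"slide":[0,0,0],"yaw":0},
    {"slide":[0,0,0],"yaw":0},
    {"slide":[0,0,2],"yaw":0},
    {"slide":[0,0,4],"yaw":0},
    {"slide":[0,0,4],"yaw":0},
    {"slide":[0,0,4],"yaw":0},
    {"slide":[0,0,0],"yaw":0},
    {"slide":[0,0,0],"yaw":0}
  ],
  "grip": 65
}}

```text
time_s: 17.67
tool_pos: [0.5688, -0.239, 0.2539]
orientation: [3.134, -0.184, 0.007]
ft_force: [-0.3, 0.2, 0.1]
grip_width: 0.0574
grip_force: 0.0
```

```bash
python3 - <<'E'
from h import *
for i in range(3): c=capture("wrist")
b=capture("side"); state()
im=c["image"][:,:,::-1].copy()
p=[.539,-.175,-.115]
for n,X in [("lip0",lip(p,0)),("tip0",lip(p,0,80)),("tip.1",lip(p,.1,80)),("nut",nut(p,1.76)),("nuttop",nut(p,1.76,67)),("nutbot",nut(p,1.76,31)),("hinge",S(p,[-32,-60,0]))]: print(n,np.round(X,4),proj(c,X)[0].round(),proj(b,X)[0].round())
s=cv2.resize(b["image"][180:280,310:410,::-1],(320,320),interpolation=cv2.INTER_CUBIC)
out=np.zeros((480,800,3),np.uint8); out[:,:480]=im[:,80:560]; out[:320,480:]=s; cv2.imwrite("pics/w5.png",out)
E
```

```text
t 17.87 tcp [ 0.5661 -0.2375  0.249 ] toolY yaw -1.688 z [-0.004  0.002 -1.   ] w 0.0569 gf 0.0 F [ 0.5  0.  -0.1] q6 1.18
lip0 [ 0.566  -0.2385  0.1264] [321. 236.] [357. 209.]
tip0 [ 0.5732 -0.2394  0.1298] [320. 229.] [354. 207.]
tip.1 [ 0.5691 -0.2389  0.1367] [320. 236.] [356. 205.]
nut [ 0.627  -0.2456  0.1227] [320. 159.] [333. 208.]
nuttop [ 0.6385 -0.2469  0.1256] [320. 144.] [328. 206.]
nutbot [ 0.6039 -0.2429  0.1168] [320. 188.] [342. 211.]
hinge [ 0.5033 -0.2313  0.0915] [321. 289.] [383. 225.]
```

View pics/w5.png

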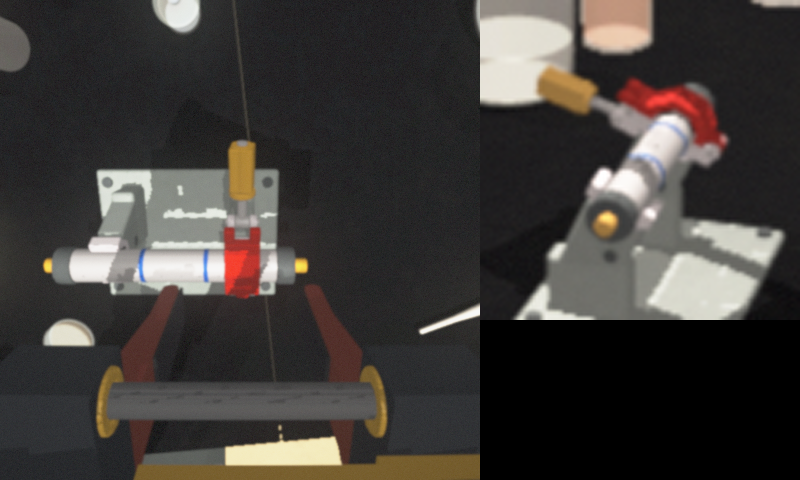

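The red tip is at v=229 in the wrist view, which is where it should be when shut. The nut spans v 143–198 at u≈321. Next I'll grip the nut.

Call:
{"op": "drive_tool", "data": {
  "steps": [
    {"slide":[1.5,-0.18,0],"yaw":0},
    {"slide":[1.5,-0.18,0],"yaw":0},
    {"slide":[1.5,-0.18,0],"yaw":0},
    {"slide":[1.5,-0.18,-1],"yaw":0},
    {"slide":[0,0,-2],"yaw":0},
    {"slide":[0,0,-2],"yaw":0},
    {"slide":[0,0,-2],"yaw":0},
    {"slide":[0,0,-1],"yaw":0},
    {"slide":[0,0,0],"yaw":0},
    {"slide":[0,0,0],"yaw":0}
  ]
}}

```text
time_s: 18.7
tool_pos: [0.6267, -0.245, 0.17]
orientation: [-3.135, 0.184, 0.004]
ft_force: [-0.3, 0.2, 0.2]
grip_width: 0.0568
grip_force: 0.0
```

```bash
python3 - <<'E'
from h import *
capture("wrist");state()
p=[.539,-.175,-.115]
X=np.array([nut(p,a) for a in np.linspace(1.76,-0.03,19)])*100
print(X[0]);print(np.diff(X,axis=0).round(2).tolist()); print(X[-1])
E
```

```text
t 18.75 tcp [ 0.6276 -0.2455  0.1713] toolY yaw -1.688 z [-0.  0. -1.] w 0.0570 gf 0.0 F [ 0.  -0.   0.4] q6 1.21
[ 62.69824156 -24.55617665  12.2670568 ]
[[-0.16, 0.02, 0.52], [-0.21, 0.02, 0.5], [-0.26, 0.03, 0.48], [-0.3, 0.04, 0.45], [-0.35, 0.04, 0.42], [-0.39, 0.04, 0.38], [-0.42, 0.05, 0.34], [-0.45, 0.05, 0.3], [-0.48, 0.06, 0.25], [-0.5, 0.06, 0.2], [-0.52, 0.06, 0.15], [-0.53, 0.06, 0.1], [-0.54, 0.06, 0.04], [-0.54, 0.06, -0.01], [-0.54, 0.06, -0.06], [-0.53, 0.06, -0.12], [-0.52, 0.06, -0.17], [-0.5, 0.06, -0.22]]
[ 54.94402404 -23.66048966  15.83437048]
```

Descend 6.7 cm, then close.

Call:
{"op": "drive_tool", "data": {
  "steps": [
    {"slide":[0,0,-1.2],"yaw":0},
    {"slide":[0,0,-1.2],"yaw":0},
    {"slide":[0,0,-1.2],"yaw":0},
    {"slide":[0,0,-1.2],"yaw":0},
    {"slide":[0,0,-1.2],"yaw":0},
    {"slide":[0,0,-0.7],"yaw":0},
    {"slide":[0,0,0],"yaw":0},
    {"slide":[0,0,0],"yaw":0},
    {"slide":[0,0,0],"yaw":0},
    {"slide":[0,0,0],"yaw":0}
  ]
}}

```text
time_s: 19.58
tool_pos: [0.6281, -0.2457, 0.105]
orientation: [3.136, -0.184, 0.002]
ft_force: [-0.9, 0.9, -0.3]
grip_width: 0.0573
grip_force: 0.0
```

Call:
{"op": "drive_tool", "data": {
  "steps": [
    {"slide":[0,0,0],"yaw":0},
    {"slide":[0,0,0],"yaw":0},
    {"slide":[0,0,0],"yaw":0},
    {"slide":[0,0,0],"yaw":0},
    {"slide":[0,0,0],"yaw":0},
    {"slide":[0,0,0],"yaw":0},
    {"slide":[0,0,0],"yaw":0},
    {"slide":[0,0,0],"yaw":0},
    {"slide":[0,0,0],"yaw":0},
    {"slide":[0,0,0],"yaw":0}
  ],
  "grip": 0,
  "newtons": 12
}}

```text
time_s: 20.42
tool_pos: [0.6275, -0.2453, 0.1042]
orientation: [-3.136, 0.184, -0.0]
ft_force: [0.3, 0.2, 0.7]
grip_width: 0.0198
grip_force: 12.0
```

Call:
{"op": "drive_tool", "data": {
  "steps": [
    {"slide":[-0.16,0.02,0.52],"yaw":0},
    {"slide":[-0.21,0.02,0.5],"yaw":0},
    {"slide":[-0.26,0.03,0.48],"yaw":0},
    {"slide":[-0.3,0.04,0.45],"yaw":0},
    {"slide":[-0.35,0.04,0.42],"yaw":0},
    {"slide":[-0.39,0.04,0.38],"yaw":0},
    {"slide":[-0.42,0.05,0.34],"yaw":0},
    {"slide":[-0.45,0.05,0.3],"yaw":0},
    {"slide":[-0.48,0.06,0.25],"yaw":0},
    {"slide":[0,0,0],"yaw":0}
  ]
}}

```text
time_s: 21.25
tool_pos: [0.5969, -0.2418, 0.1416]
orientation: [3.136, -0.185, 0.001]
ft_force: [1.3, 1.1, 0.4]
grip_width: 0.0177
grip_force: 12.0
```

Call:
{"op": "drive_tool", "data": {
  "steps": [
    {"slide":[-0.5,0.06,0.2],"yaw":0},
    {"slide":[-0.52,0.06,0.15],"yaw":0},
    {"slide":[-0.53,0.06,0.1],"yaw":0},
    {"slide":[-0.54,0.06,0.04],"yaw":0},
    {"slide":[-0.54,0.06,-0.01],"yaw":0},
    {"slide":[0,0,0],"yaw":0},
    {"slide":[0,0,0],"yaw":0},
    {"slide":[0,0,0],"yaw":0},
    {"slide":[0,0,0],"yaw":0},
    {"slide":[0,0,0],"yaw":0}
  ]
}}

```text
time_s: 22.08
tool_pos: [0.5705, -0.2388, 0.1463]
orientation: [-3.136, 0.184, 0.001]
ft_force: [0.2, 2.5, 7.2]
grip_width: 0.0178
grip_force: 12.0
```

Call:
{"op": "drive_tool", "data": {
  "steps": [
    {"slide":[-0.54,0.06,-0.06],"yaw":0},
    {"slide":[-0.53,0.06,-0.12],"yaw":0},
    {"slide":[0,0,0],"yaw":0},
    {"slide":[0,0,0],"yaw":0},
    {"slide":[-0.52,0.06,-0.17],"yaw":0},
    {"slide":[-0.5,0.06,-0.22],"yaw":0},
    {"slide":[0,0,0],"yaw":0},
    {"slide":[0,0,0],"yaw":0},
    {"slide":[0,0,0],"yaw":0},
    {"slide":[0,0,0],"yaw":0}
  ]
}}

```text
time_s: 22.92
tool_pos: [0.5487, -0.2362, 0.14]
orientation: [-3.136, 0.184, 0.004]
ft_force: [-1.3, 2.3, 5.4]
grip_width: 0.0179
grip_force: 12.0
```

```bash
python3 - <<'E'
from h import *
a=capture("scene");b=capture("side"); state(); p=[.539,-.175,-.115]
print(nut(p,0),nut(p,.1))
f=lambda c,x,y:cv2.resize(c["image"][y:y+100,x:x+100,::-1],(400,400),interpolation=cv2.INTER_CUBIC)
cv2.imwrite("pics/c6.png",np.hstack([f(a,360,250),f(b,310,165)]))
E
```

```text
t 23.02 tcp [ 0.5487 -0.2361  0.14  ] toolY yaw -1.688 z [-0.002  0.001 -1.   ] w 0.0177 gf 12.0 F [-1.4  2.3  5.9] q6 1.17
[ 0.55091516 -0.23677526  0.15906335] [ 0.55597403 -0.23735961  0.16113485]
```

View pics/c6.png

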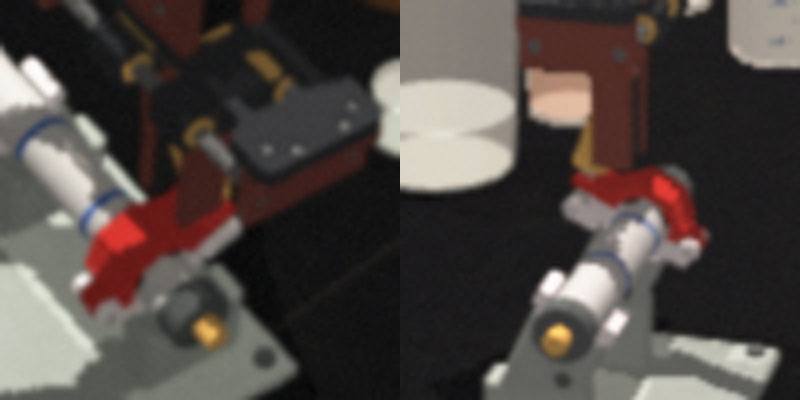

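Call:
{"op": "drive_tool", "data": {
  "steps": [
    {"slide":[-0.15,0.02,-0.07],"yaw":0},
    {"slide":[-0.15,0.02,-0.07],"yaw":0},
    {"slide":[0,0,0],"yaw":0},
    {"slide":[0,0,0],"yaw":0},
    {"slide":[0,0,0],"yaw":0},
    {"slide":[0,0,0],"yaw":0},
    {"slide":[0,0,0],"yaw":0},
    {"slide":[0,0,0],"yaw":0},
    {"slide":[0,0,0],"yaw":0},
    {"slide":[0,0,0],"yaw":0}
  ]
}}

```text
time_s: 23.85
tool_pos: [0.5463, -0.2359, 0.1388]
orientation: [-3.136, 0.184, 0.002]
ft_force: [0.3, 2.5, 5.6]
grip_width: 0.0176
grip_force: 12.0
```

Call:
{"op": "drive_tool", "data": {
  "steps": [
    {"slide":[-0.2,0.02,-0.09],"yaw":0},
    {"slide":[-0.2,0.02,-0.09],"yaw":0},
    {"slide":[0,0,0],"yaw":0},
    {"slide":[0,0,0],"yaw":0},
    {"slide":[0,0,0],"yaw":0},
    {"slide":[0,0,0],"yaw":0},
    {"slide":[0,0,0],"yaw":0},
    {"slide":[0,0,0],"yaw":0},
    {"slide":[0,0,0],"yaw":0},
    {"slide":[0,0,0],"yaw":0}
  ]
}}

```text
time_s: 24.68
tool_pos: [0.5421, -0.2354, 0.1366]
orientation: [-3.136, 0.184, 0.003]
ft_force: [-0.4, 1.9, 6.0]
grip_width: 0.0179
grip_force: 12.0
```

```bash
python3 - <<'E'
from h import *
state(); s=sensors.read_state(); print(s["wrist_torque"])
a=capture("scene");b=capture("side"); p=[.539,-.175,-.115]
for n,c in (("a",a),("b",b)):
  h=cv2.cvtColor(c["image"],cv2.COLOR_RGB2HSV); m=cv2.inRange(h,(13,110,70),(32,255,255)); k,l,s,ce=cv2.connectedComponentsWithStats(m)
  print(n,[(s[i].tolist(),ce[i].round(1)) for i in range(1,k) if s[i,4]>4 and 300<ce[i][0]<450 and 150<ce[i][1]<380])
  for bb in (0,.1,.3): print(bb,proj(c,[nut(p,bb,31),nut(p,bb,55),nut(p,bb,67)]).round(1).tolist())
E
```

```text
t 24.68 tcp [ 0.5421 -0.2354  0.1366] toolY yaw -1.688 z [-0.002  0.001 -1.   ] w 0.0179 gf 12.0 F [-0.4  1.9  6. ] q6 1.16
[0.37994567 0.11490708 0.02371929]
a [([344, 255, 6, 6, 18], array([346.3, 257.4])), ([409, 259, 5, 4, 10], array([411. , 260.7])), ([388, 266, 7, 7, 19], array([390.5, 268.6])), ([419, 266, 11, 12, 51], array([423.9, 270.5])), ([403, 283, 7, 7, 18], array([405.6, 285.2])), ([413, 297, 3, 5, 11], array([413.7, 298.7])), ([408, 328, 9, 9, 56], array([412.1, 332.2]))]
0 [[410.6, 296.2], [407.2, 290.9], [405.4, 288.2]]
0.1 [[411.9, 295.2], [409.5, 289.1], [408.2, 286.0]]
0.3 [[414.5, 293.4], [414.1, 285.9], [413.9, 282.1]]
b [([376, 164, 7, 6, 19], array([379.4, 166.1])), ([372, 171, 5, 7, 17], array([374.5, 173.2])), ([354, 195, 8, 14, 65], array([357.9, 202.6])), ([345, 246, 8, 8, 47], array([348.8, 249.6])), ([377, 361, 7, 7, 39], array([380.4, 364. ]))]
0 [[359.2, 204.8], [363.4, 196.6], [365.4, 192.4]]
0.1 [[358.1, 204.2], [361.3, 195.5], [362.9, 191.2]]
0.3 [[355.6, 203.3], [356.9, 194.1], [357.6, 189.4]]
```

Call:
{"op": "drive_tool", "data": {
  "steps": [
    {"slide":[0,0,0],"yaw":0},
    {"slide":[0,0,0],"yaw":0},
    {"slide":[0,0,0],"yaw":0},
    {"slide":[0,0,0],"yaw":0},
    {"slide":[0,0,2],"yaw":0},
    {"slide":[0,0,3],"yaw":0},
    {"slide":[0,0,3],"yaw":0},
    {"slide":[0,0,3],"yaw":0},
    {"slide":[0,0,0],"yaw":0},
    {"slide":[0,0,0],"yaw":0}
  ],
  "grip": 65
}}

```text
time_s: 25.62
tool_pos: [0.5441, -0.2365, 0.2483]
orientation: [3.134, -0.184, 0.005]
ft_force: [-0.6, 0.4, -0.8]
grip_width: 0.0572
grip_force: 0.0
```

```bash
python3 - <<'E'
from h import *
import pickle
for i in range(3): w=capture("wrist")
a=capture("scene");b=capture("side"); state(); p=[.539,-.175,-.115]
pickle.dump((w,a,b),open("w7.pkl","wb"))
def box(bb):
  R,t=saddle(p); out=[]
  for r in (31,67):
    for x in(-9,9):
      for y in(-9,9): out.append(nut(p,bb,r)+R@np.array([x*np.cos(bb),y,-x*np.sin(bb)])/1e3)
  return out
for n,c in (("w",w),("a",a),("b",b)):
  h=cv2.cvtColor(c["image"],cv2.COLOR_RGB2HSV); m=cv2.inRange(h,(13,110,60),(32,255,255)); k,l,s,ce=cv2.connectedComponentsWithStats(m)
  print(n,[(s[i].tolist(),ce[i].round(1).tolist()) for i in range(1,k) if s[i,4]>15])
  for bb in (-.1,0,.1,.3,.5):
    q=proj(c,box(bb)); hu=cv2.convexHull(q.astype(np.float32)); M=cv2.moments(hu); print(bb,q.min(0).round(),(q.max(0)-q.min(0)).round(),M["m00"],round(M["m10"]/M["m00"],1),round(M["m01"]/M["m00"],1))
E
```

```text
t 25.87 tcp [ 0.5421 -0.2352  0.2447] toolY yaw -1.688 z [-0.003  0.002 -1.   ] w 0.0570 gf 0.0 F [ 0.5 -0.6  0.2] q6 1.16
w [([307, 202, 29, 56, 1303], [321.3, 228.7]), ([115, 233, 9, 17, 129], [119.3, 241.1]), ([376, 233, 14, 17, 215], [382.9, 241.1]), ([176, 365, 28, 73, 993], [186.5, 401.8]), ([439, 366, 28, 72, 984], [455.8, 401.9]), ([214, 454, 388, 26, 6919], [431.2, 469.7])]
-0.1 [306. 212.] [26. 53.] 1340.4675639921334 319.7 239.0
0 [306. 208.] [27. 52.] 1326.823890030617 319.6 234.4
0.1 [306. 204.] [27. 49.] 1290.7956806183793 319.6 229.2
0.3 [305. 195.] [28. 43.] 1147.3770157853141 319.5 217.1
0.5 [305. 187.] [28. 33.] 910.5998069820926 319.3 203.2
a [([126, 79, 40, 21, 241], [144.8, 88.8]), ([454, 187, 15, 24, 47], [461.5, 200.3]), ([383, 204, 9, 9, 19], [387.2, 208.5]), ([134, 206, 23, 19, 122], [148.5, 213.3]), ([413, 213, 7, 4, 16], [415.8, 214.7]), ([384, 214, 8, 9, 30], [386.9, 217.5]), ([424, 220, 14, 11, 69], [430.6, 225.0]), ([414, 245, 6, 9, 26], [416.3, 248.7]), ([344, 255, 6, 6, 20], [346.2, 257.2]), ([399, 283, 18, 20, 202], [407.9, 293.0]), ([195, 289, 6, 6, 
[... 302 characters left out ...]
.] [16. 22.] 245.32123733544722 418.4 285.5
b [([379, 116, 6, 7, 20], [382.1, 118.1]), ([354, 191, 16, 18, 166], [361.4, 200.0]), ([206, 199, 32, 38, 477], [220.6, 218.2]), ([345, 246, 8, 8, 48], [348.9, 249.6]), ([232, 260, 6, 15, 42], [235.0, 268.0]), ([218, 264, 12, 13, 52], [221.7, 271.4]), ([470, 352, 4, 7, 25], [471.4, 354.9]), ([377, 361, 7, 7, 42], [380.2, 363.9]), ([437, 477, 19, 3, 40], [445.3, 478.3])]
-0.1 [356. 190.] [16. 19.] 136.54421464912593 364.1 199.7
0 [355. 189.] [15. 19.] 141.73279225965962 362.3 198.6
0.1 [353. 188.] [14. 19.] 146.45038143661804 360.5 197.7
0.3 [351. 187.] [11. 18.] 154.26818388467655 356.6 196.4
0.5 [347. 187.] [11. 17.] 159.66586750699207 352.6 195.8
```

The fit puts the bolt at about 0 rad; the scene residual is under 1 px. Next I'll regrip more firmly, push against the home stop to confirm it, then turn.

Call:
{"op": "drive_tool", "data": {
  "steps": [
    {"slide":[0.95,-0.2,-1],"yaw":0},
    {"slide":[0,0,-1.5],"yaw":0},
    {"slide":[0,0,-1.5],"yaw":0},
    {"slide":[0,0,-1.5],"yaw":0},
    {"slide":[0,0,-1.5],"yaw":0},
    {"slide":[0,0,-1.5],"yaw":0},
    {"slide":[0,0,-1.2],"yaw":0},
    {"slide":[0,0,-0.4],"yaw":0},
    {"slide":[0,0,0],"yaw":0},
    {"slide":[0,0,0],"yaw":0}
  ]
}}

```text
time_s: 26.7
tool_pos: [0.5527, -0.2377, 0.145]
orientation: [-3.136, 0.184, 0.001]
ft_force: [0.4, -0.1, -0.8]
grip_width: 0.0573
grip_force: 0.0
```

Call:
{"op": "drive_tool", "data": {
  "steps": [
    {"slide":[0,0,0],"yaw":0},
    {"slide":[0,0,0],"yaw":0},
    {"slide":[0,0,0],"yaw":0},
    {"slide":[0,0,0],"yaw":0},
    {"slide":[0,0,0],"yaw":0},
    {"slide":[0,0,0],"yaw":0},
    {"slide":[0,0,0],"yaw":0},
    {"slide":[0,0,0],"yaw":0},
    {"slide":[0,0,0],"yaw":0},
    {"slide":[0,0,0],"yaw":0}
  ],
  "grip": 0,
  "newtons": 25
}}

```text
time_s: 27.53
tool_pos: [0.5526, -0.2368, 0.1457]
orientation: [-3.135, 0.184, -0.0]
ft_force: [0.3, 5.2, 4.2]
grip_width: 0.0175
grip_force: 25.0
```

Call:
{"op": "drive_tool", "data": {
  "steps": [
    {"slide":[-0.15,0.02,-0.07],"yaw":0},
    {"slide":[-0.15,0.02,-0.07],"yaw":0},
    {"slide":[0,0,0],"yaw":0},
    {"slide":[0,0,0],"yaw":0},
    {"slide":[0,0,0],"yaw":0},
    {"slide":[0,0,0],"yaw":0},
    {"slide":[0,0,0],"yaw":0},
    {"slide":[0,0,0],"yaw":0},
    {"slide":[0,0,0],"yaw":0},
    {"slide":[0,0,0],"yaw":0}
  ]
}}

```text
time_s: 28.37
tool_pos: [0.5516, -0.2367, 0.1452]
orientation: [-3.135, 0.185, -0.007]
ft_force: [2.9, 6.2, 6.2]
grip_width: 0.0179
grip_force: 25.0
```

Call:
{"op": "drive_tool", "data": {
  "steps": [
    {"slide":[0,0.06,0],"yaw":-0.1},
    {"slide":[0,0,0],"yaw":-0.1},
    {"slide":[0,0,0],"yaw":-0.1},
    {"slide":[0,0,0],"yaw":-0.1},
    {"slide":[0,0,0],"yaw":-0.1},
    {"slide":[0,0,0],"yaw":-0.1},
    {"slide":[0,0,0],"yaw":-0.1},
    {"slide":[0,0,0],"yaw":-0.1},
    {"slide":[0,0,0],"yaw":0},
    {"slide":[0,0,0],"yaw":0}
  ]
}}

```text
time_s: 29.2
tool_pos: [0.5528, -0.2362, 0.146]
orientation: [-2.813, 1.391, -0.009]
ft_force: [4.2, 7.1, 9.0]
grip_width: 0.0238
grip_force: 25.8
```

```bash
python3 -c "
from h import *
state(); print(sensors.read_state()['wrist_torque'])"
```

```text
t 29.20 tcp [ 0.5528 -0.2362  0.146 ] toolY yaw -2.489 z [ 0.007  0.    -1.   ] w 0.0238 gf 25.8 F [4.2 7.1 9. ] q6 1.97
[ 1.72982127 -1.08500463  0.21628236]
```

Call:
{"op": "drive_tool", "data": {
  "steps": [
    {"slide":[0,0,0],"yaw":0},
    {"slide":[0,0,0],"yaw":0},
    {"slide":[0,0,0],"yaw":0},
    {"slide":[0,0,0],"yaw":0},
    {"slide":[0,0,0],"yaw":0},
    {"slide":[0,0,0],"yaw":0.1},
    {"slide":[0,0,0],"yaw":0.12},
    {"slide":[0,0,0],"yaw":0.12},
    {"slide":[0,0,0],"yaw":0.12},
    {"slide":[0,0,0],"yaw":0.12}
  ],
  "grip": 60
}}

```text
time_s: 30.03
tool_pos: [0.5492, -0.2369, 0.1438]
orientation: [3.098, -0.518, -0.001]
ft_force: [0.1, -0.2, 0.3]
grip_width: 0.053
grip_force: 0.0
```

Call:
{"op": "drive_tool", "data": {
  "steps": [
    {"slide":[0.1,0,0],"yaw":0.12},
    {"slide":[0,0,0],"yaw":0.12},
    {"slide":[0,0,0],"yaw":0.12},
    {"slide":[0,0,0],"yaw":0.12},
    {"slide":[0,0,0],"yaw":0.12},
    {"slide":[0,0,0],"yaw":0.12},
    {"slide":[0,0,0],"yaw":0.1},
    {"slide":[0,0,0],"yaw":0},
    {"slide":[0,0,0],"yaw":0},
    {"slide":[0,0,0],"yaw":0}
  ]
}}

```text
time_s: 30.87
tool_pos: [0.5504, -0.2368, 0.1439]
orientation: [-3.052, -0.746, 0.001]
ft_force: [-0.7, -0.1, -0.2]
grip_width: 0.0532
grip_force: 0.0
```

```bash
python3 - <<'E'
from h import *
state(); p=[.5395,-.1745,-.115]
w=capture("wrist"); a=capture("scene");b=capture("side")
m=lambda c,x,y,n:cv2.resize(c["image"][y:y+n,x:x+n,::-1],(400,400),interpolation=cv2.INTER_CUBIC)
u=proj(w,nut(p,0))[0].astype(int); print(u)
cv2.imwrite("pics/c8.png",np.hstack([m(w,u[0]-80,max(0,u[1]-80),160),m(a,375,255,70)]))
E
```

```text
t 30.87 tcp [ 0.5504 -0.2368  0.1439] toolY yaw -1.091 z [-0.  0. -1.] w 0.0532 gf 0.0 F [-0.7 -0.1 -0.2] q6 0.57
[317 318]
```

View pics/c8.png

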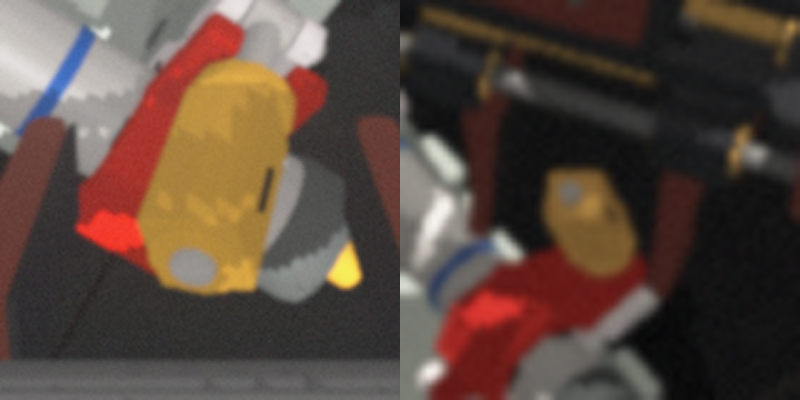

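The bolt stands in the slot with the washer over the lip. The nut, with a dark mark on one flat, has turned, and its flats now face the pads at crop (150–280, 150). Regrip and do the second stroke.

Call:
{"op": "drive_tool", "data": {
  "steps": [
    {"slide":[0,0,0],"yaw":0},
    {"slide":[0,0,0],"yaw":0},
    {"slide":[0,0,0],"yaw":0},
    {"slide":[0,0,0],"yaw":0},
    {"slide":[0,0,0],"yaw":0},
    {"slide":[0,0,0],"yaw":0},
    {"slide":[0,0,0],"yaw":0},
    {"slide":[0,0,0],"yaw":-0.1},
    {"slide":[0,0,0],"yaw":-0.1},
    {"slide":[0,0,0],"yaw":-0.1}
  ],
  "grip": 0,
  "newtons": 25
}}

```text
time_s: 31.85
tool_pos: [0.5513, -0.2369, 0.1449]
orientation: [3.129, 0.278, 0.002]
ft_force: [0.5, -0.0, 3.2]
grip_width: 0.0201
grip_force: 24.3
```

Call:
{"op": "drive_tool", "data": {
  "steps": [
    {"slide":[0,0,0],"yaw":-0.1},
    {"slide":[0,0,0],"yaw":-0.1},
    {"slide":[0,0,0],"yaw":-0.1},
    {"slide":[0,0,0],"yaw":-0.1},
    {"slide":[0,0,0],"yaw":-0.1},
    {"slide":[0,0,0],"yaw":-0.1},
    {"slide":[0,0,0],"yaw":-0.1},
    {"slide":[0,0,0],"yaw":-0.1},
    {"slide":[0,0,0],"yaw":-0.1},
    {"slide":[0,0,0],"yaw":0}
  ]
}}

```text
time_s: 32.68
tool_pos: [0.5523, -0.235, 0.1456]
orientation: [-2.935, 1.11, -0.004]
ft_force: [3.4, 4.5, 8.5]
grip_width: 0.022
grip_force: 26.1
```

```bash
python3 -c "
from h import *
state(); print(sensors.read_state()['wrist_torque'])"
```

```text
t 32.68 tcp [ 0.5523 -0.235   0.1456] toolY yaw -2.294 z [ 0.004  0.003 -1.   ] w 0.0220 gf 26.1 F [3.4 4.5 8.5] q6 1.77
[ 1.59262123 -0.66505229  0.26751936]
```

Call:
{"op": "drive_tool", "data": {
  "steps": [
    {"slide":[0,0,0],"yaw":-0.05},
    {"slide":[0,0,0],"yaw":-0.05},
    {"slide":[0,0,0],"yaw":-0.05},
    {"slide":[0,0,0],"yaw":-0.05},
    {"slide":[0,0,0],"yaw":0},
    {"slide":[0,0,0],"yaw":0},
    {"slide":[0,0,0],"yaw":0},
    {"slide":[0,0,0],"yaw":0},
    {"slide":[0,0,0],"yaw":0},
    {"slide":[0,0,0],"yaw":0}
  ]
}}

```text
time_s: 33.52
tool_pos: [0.553, -0.2347, 0.1459]
orientation: [-2.813, 1.389, -0.005]
ft_force: [3.7, 7.0, 8.1]
grip_width: 0.023
grip_force: 26.3
```

```bash
python3 -c "
from h import *
state(); print(sensors.read_state()['wrist_torque'])"
```

```text
t 33.52 tcp [ 0.553  -0.2347  0.1459] toolY yaw -2.488 z [ 0.005  0.003 -1.   ] w 0.0230 gf 26.3 F [3.7 7.  8.1] q6 1.97
[ 1.85726538 -0.87168183  0.45133996]
```

Call:
{"op": "drive_tool", "data": {
  "steps": [
    {"slide":[0,0,0],"yaw":0},
    {"slide":[0,0,0],"yaw":0},
    {"slide":[0,0,0],"yaw":0},
    {"slide":[0,0,0],"yaw":0},
    {"slide":[0,0,0],"yaw":0},
    {"slide":[0,0,0],"yaw":0.1},
    {"slide":[0,0,0],"yaw":0.12},
    {"slide":[0,0,0],"yaw":0.12},
    {"slide":[0,0,0],"yaw":0.12},
    {"slide":[0,0,0],"yaw":0.12}
  ],
  "grip": 60
}}

```text
time_s: 34.35
tool_pos: [0.5502, -0.2367, 0.1438]
orientation: [-3.098, 0.519, 0.001]
ft_force: [0.2, 0.3, 0.4]
grip_width: 0.0527
grip_force: 0.0
```

Call:
{"op": "drive_tool", "data": {
  "steps": [
    {"slide":[0.1,0,0],"yaw":0.12},
    {"slide":[0,0,0],"yaw":0.12},
    {"slide":[0,0,0],"yaw":0.12},
    {"slide":[0,0,0],"yaw":0.12},
    {"slide":[0,0,0],"yaw":0.12},
    {"slide":[0,0,0],"yaw":0.12},
    {"slide":[0,0,0],"yaw":0.12},
    {"slide":[0,0,0],"yaw":0.08},
    {"slide":[0,0,0],"yaw":0},
    {"slide":[0,0,0],"yaw":0}
  ]
}}

```text
time_s: 35.18
tool_pos: [0.5513, -0.2367, 0.1439]
orientation: [-3.01, -0.898, 0.001]
ft_force: [-0.8, -0.7, -0.2]
grip_width: 0.0527
grip_force: 0.0
```

```bash
python3 - <<'E'
from h import *
import pickle
w=capture("wrist");b=capture("side");a=capture("scene"); pickle.dump((w,a,b),open("w9.pkl","wb"));state()
p=[.5395,-.1745,-.115]
for bb in (0,.1): print(proj(w,nut(p,bb,67)),proj(a,nut(p,bb,67)))
# nut silhouette in the wrist and scene views against a box model over nut angle
R,t=saddle(p)
def hull(c,phi,off):
  o=[]
  for r in(31,67):
    for x,y in((-9,-9),(-9,9),(9,-9),(9,9)):
      cx,sx=np.cos(phi),np.sin(phi); o.append(nut(p,0,r)+R@np.array([x*cx+y*sx+off[0],-x*sx+y*cx+off[1],0])/1e3)
  return cv2.convexHull(proj(c,o).astype(np.float32)).astype(np.int32)
for n,c in(("w",w),("a",a)):
  h=cv2.cvtColor(c["image"],cv2.COLOR_RGB2HSV); m=cv2.inRange(h,(13,110,50),(32,255,255)); k,l,s,ce=cv2.connectedComponentsWithStats(m)
  u=proj(c,nut(p,0,52))[0]; i=min((i for i in range(1,k) if s[i,4]>60),key=lambda i:np.hypot(*(ce[i]-u))); m=(l==i).astype(np.uint8)
  m=cv2.morphologyEx(m,cv2.MORPH_CLOSE,np.ones((9,9))); print(n,s[i],ce[i],u)
  res=[]
  for phi in np.arange(0,1.57,.1):
    best=0
    for dx in range(-4,5):
      for dy in range(-3,4):
        k2=cv2.fillConvexPoly(np.zeros_like(m),hull(c,phi,(dx,dy)),1); best=max(best,(k2&m).sum()/(k2|m).sum())
    res.append((round(phi,1),round(best,3)))
  print(res)
E
```

```text
t 35.33 tcp [ 0.5515 -0.2367  0.144 ] toolY yaw -0.990 z [-0.  0. -1.] w 0.0526 gf 0.0 F [ 0.4  0.7 -0.3] q6 0.47
[[308.94277504 340.2146288 ]] [[405.44219245 287.93144382]]
[[318.14657418 333.60445775]] [[408.21622254 285.69201145]]
w [ 294  263   63   93 3895] [326.50192555 307.97817715] [318.62961983 314.56935603]
[(np.float64(0.0), np.float64(0.811)), (np.float64(0.1), np.float64(0.792)), (np.float64(0.2), np.float64(0.785)), (np.float64(0.3), np.float64(0.784)), (np.float64(0.4), np.float64(0.788)), (np.float64(0.5), np.float64(0.794)), (np.float64(0.6), np.float64(0.81)), (np.float64(0.7), np.float64(0.832)), (np.float64(0.8), np.float64(0.856)), (np.float64(0.9), np.float64(0.872)), (np.float64(1.0), np.float64(0.845)), (np.float64(1.1), np.float64(0.803)), (np.float64(1.2), np.float64(0.794)), (np.float64(1.3), np.float64(0.82)), (np.float64(1.4), np.float64(0.834)), (np.float64(1.5), np.float64(0.816))]
a [401 283  16  20 215] [408.37209302 292.58139535] [407.63842079 291.31385751]
[(np.float64(0.0), np.float64(0.849)), (np.float64(0.1), np.float64(0.841)), (np.float64(0.2), np.float64(0.835)), (np.float64(0.3), np.float64(0.875)), (np.float64(0.4), np.float64(0.891)), (np.float64(0.5), np.float64(0.905)), (np.float64(0.6), np.float64(0.916)), (np.float64(0.7), np.float64(0.905)), (np.float64(0.8), np.float64(0.879)), (np.float64(0.9), np.float64(0.869)), (np.float64(1.0), np.float64(0.848)), (np.float64(1.1), np.float64(0.858)), (np.float64(1.2), np.float64(0.858)), (np.float64(1.3), np.float64(0.858)), (np.float64(1.4), np.float64(0.855)), (np.float64(1.5), np.float64(0.862))]
```

Call:
{"op": "drive_tool", "data": {
  "steps": [
    {"slide":[0,0,0],"yaw":0},
    {"slide":[0,0,0],"yaw":0},
    {"slide":[0,0,0],"yaw":0},
    {"slide":[0,0,0],"yaw":0},
    {"slide":[0,0,0],"yaw":0},
    {"slide":[0,0,0],"yaw":0},
    {"slide":[0,0,0],"yaw":0},
    {"slide":[0,0,0],"yaw":0},
    {"slide":[0,0,0],"yaw":0},
    {"slide":[0,0,0],"yaw":0}
  ],
  "grip": 0,
  "newtons": 25
}}

```text
time_s: 36.17
tool_pos: [0.553, -0.2378, 0.1447]
orientation: [3.007, 0.901, 0.003]
ft_force: [4.8, -4.4, -0.7]
grip_width: 0.0238
grip_force: 23.6
```

```bash
python3 -c "
from h import *
state(); print(sensors.read_state()['wrist_torque'])"
```

```text
t 36.17 tcp [ 0.553  -0.2378  0.1447] toolY yaw -0.988 z [ 0.003 -0.002 -1.   ] w 0.0238 gf 23.6 F [ 4.8 -4.4 -0.7] q6 0.47
[-1.05760143 -0.69186016 -0.07283911]
```

Call:
{"op": "drive_tool", "data": {
  "steps": [
    {"slide":[0,0,0],"yaw":-0.05},
    {"slide":[0,0,0],"yaw":-0.05},
    {"slide":[0,0,0],"yaw":-0.05},
    {"slide":[0,0,0],"yaw":-0.05},
    {"slide":[-0.1,0,-0.04],"yaw":-0.05},
    {"slide":[-0.1,0,-0.04],"yaw":0},
    {"slide":[0,0,0],"yaw":0},
    {"slide":[0,0,0],"yaw":0},
    {"slide":[0,0,0],"yaw":0},
    {"slide":[0,0,0],"yaw":0}
  ]
}}

```text
time_s: 37.0
tool_pos: [0.5525, -0.2383, 0.1455]
orientation: [3.094, 0.52, 0.008]
ft_force: [4.4, -2.7, 7.3]
grip_width: 0.0236
grip_force: 25.2
```

```bash
python3 -c "
from h import *
state(); print(sensors.read_state()['wrist_torque'])"
```

```text
t 37.00 tcp [ 0.5525 -0.2383  0.1455] toolY yaw -1.238 z [ 0.006 -0.003 -1.   ] w 0.0236 gf 25.2 F [ 4.4 -2.7  7.3] q6 0.72
[-0.97837952 -0.86925093  0.17955828]
```

Call:
{"op": "drive_tool", "data": {
  "steps": [
    {"slide":[0,0,0],"yaw":0},
    {"slide":[0,0,0],"yaw":0},
    {"slide":[0,0,0],"yaw":0},
    {"slide":[0,0,0],"yaw":0},
    {"slide":[0,0,0],"yaw":0},
    {"slide":[0,0,2],"yaw":0},
    {"slide":[0,0,3],"yaw":0},
    {"slide":[0,0,3],"yaw":0},
    {"slide":[0,0,2],"yaw":0},
    {"slide":[0,0,0],"yaw":0}
  ],
  "grip": 60
}}

```text
time_s: 37.83
tool_pos: [0.5518, -0.2378, 0.2479]
orientation: [3.094, 0.519, 0.009]
ft_force: [-0.5, -0.0, 0.9]
grip_width: 0.0527
grip_force: 0.0
```

```bash
cat > fit.py <<'E'
from h import *
for i in range(3): w=capture("wrist")
b=capture("side");a=capture("scene");state()
p=[.5395,-.1745,-.115]; R,t=saddle(p); S4=3
def hull(c,phi,bb,off):
  o=[]
  for r in(31,67):
    for x,y in((-9,-9),(-9,9),(9,-9),(9,9)):
      cx,sx=np.cos(phi),np.sin(phi); X,Y=x*cx+y*sx,-x*sx+y*cx
      o.append(nut(p,bb,r)+R@(np.array([X*np.cos(bb),Y,-X*np.sin(bb)])+[off[0],off[1],0])/1e3)
  return cv2.convexHull((proj(c,o)*S4).astype(np.float32)).astype(np.int32)
for n,c in(("w",w),("a",a),("b",b)):
  h=cv2.cvtColor(c["image"],cv2.COLOR_RGB2HSV); m=cv2.inRange(h,(13,110,50),(32,255,255)); k,l,s,ce=cv2.connectedComponentsWithStats(m)
  u=proj(c,nut(p,0,52))[0]; i=min((i for i in range(1,k) if s[i,4]>60),key=lambda i:np.hypot(*(ce[i]-u))); m=(l==i).astype(np.uint8)
  m=cv2.morphologyEx(m,cv2.MORPH_CLOSE,np.ones((9,9))); x0,y0=(u-60).astype(int)
  m=cv2.resize(m,None,fx=S4,fy=S4)
  mc=m[max(0,y0)*S4:(y0+120)*S4,x0*S4:(x0+120)*S4]; res=[]
  for phi in np.arange(0,1.57,.1):
   for bb in (-.05,0,.05,.1,.15):
    best=0
    for dx in range(-4,5,2):
      for dy in range(-2,3,2):
        k2=cv2.fillConvexPoly(np.zeros_like(mc),hull(c,phi,bb,(dx,dy))-np.array([x0*S4,max(0,y0)*S4],np.int32),1); q=(k2&mc).sum()/(k2|mc).sum()
        best=max(best,q)
    res.append((round(best,3),round(phi,1),bb))
  print(n,[tuple(map(float,r)) for r in sorted(res)[::-1][:9]])
# cap and column
print("col",proj(b,S(p,[0,117,0])),proj(w,[S(p,[0,117,0]),S(p,[0,-117,0])]))
E
python3 fit.py
```

```text
t 38.08 tcp [ 0.5484 -0.236   0.2415] toolY yaw -1.238 z [-0.003  0.002 -1.   ] w 0.0526 gf 0.0 F [ 1.3 -0.2 -0.7] q6 0.72
w [(0.912, 1.0, 0.0), (0.906, 1.0, 0.05), (0.903, 0.9, 0.05), (0.903, 0.9, 0.0), (0.896, 0.8, 0.05), (0.894, 1.1, 0.0), (0.89, 1.1, 0.05), (0.89, 0.8, 0.0), (0.889, 1.0, 0.1)]
a [(0.863, 0.5, -0.05), (0.859, 0.8, 0.05), (0.856, 0.7, 0.05), (0.854, 1.5, 0.1), (0.854, 1.4, 0.1), (0.854, 0.7, -0.05), (0.853, 1.1, 0.1), (0.852, 0.6, 0.05), (0.852, 0.6, -0.05)]
b [(0.856, 1.0, 0.0), (0.855, 1.0, -0.05), (0.855, 0.9, 0.0), (0.853, 0.9, -0.05), (0.851, 0.8, 0.0), (0.85, 1.1, 0.0), (0.85, 0.7, -0.05), (0.85, 0.5, 0.0), (0.849, 0.6, -0.05)]
col [[347.7934     250.51677326]] [[112.57831178 157.7652316 ]
 [368.18393959 273.74499667]]
```

The nut angle is ambiguous modulo 90°, so I'll locate the dark mark on its flat numerically.

```bash
python3 - <<'E'
from h import *
import pickle
def show(tag,c,x0,y0,x1,y1,st):
  h=cv2.cvtColor(c["image"],cv2.COLOR_RGB2HSV)[y0:y1:st,x0:x1:st]
  print(tag,x0,y0); 
  for r in h: print("".join("#" if (v[2]<75) else ("y" if 12<v[0]<33 and v[1]>100 else ("R" if v[1]>150 and (v[0]<10 or v[0]>170) else ".")) for v in r))
w,a,b=pickle.load(open("w7.pkl","rb")); show("before a",a,394,278,422,308,1); show("before w",w,300,196,344,264,2)
w,a,b=capture("wrist"),capture("scene"),capture("side")
show("now a",a,394,278,422,308,1); show("now b",b,350,186,376,212,1)
p=[.5395,-.1745,-.115]; u=proj(w,nut(p,0,50))[0].astype(int); show("now w",w,u[0]-30,u[1]-44,u[0]+34,u[1]+36,2)
E
```

```text
before a 394 278
############################
############################
############################
############################
############################
###########yy###############
##########yyyy##############
########yyyyyyy#############
#######yyyy.yyyy############
######yyy....yyyy###########
######yyy....yyyyy##########
#####yyyy....yyyyy##########
######yyyyyyyyyyyyy#########
######yyyyyyyyyyyyyy########
#######yyyyyyyyyyyyy########
########yyyyyyyyyyyyy#######
########yyyyyyyyyyyyy#######
#########yyyyyyyyyyyyy######
.########yyyyyyyyyyyyy######
..######RR.yyyyyyyyyyyy#####
..#####RRRRyyyyyyyyyyyy#####
...#RRRRRRRyyyyyyyyyyyR#####
...RRRRRRRR.yyyyyyyyyRRR####
R.RRRRRRRRRR.yyyyyyy.RRRR###
RRRRRRRRRRRRRRyyyy.RRRRRR###
RRRRRRRRRRRRRRRRRRRRRRRR.###
RRRRRRRRRRRRRRRRRRRRRRR...##
RRRRRRRRRRRRRRRRRRRRRR....##
RRRRRRRRRRRRRRRRRRRR......##
RRRRRRRRRRRRRRRRRRR.......##
before w 300 196
......................
......................
..RRRR..........RRRR..
..RRRRR...yy...RRRRR..
..RRRRRyyyyyyyy.RRRR..
..RRR.yyyyyyyyyy.RRR..
..RRRyyyyyyyyyyyy.RR..
..RRyyyyyyyyyyyyyyRR..
..RRyyyyyyyy
[... 2819 characters left out ...]
y...###
.....RRRRyyyyyyyyyyyyyyyyy..####
.....RRRRyyyyyyyyyyyyyyyyy..####
.....RRR.yyyyyyyyyyyyyyyyy.#####
....RRRRyyyyyyyyyyyyyyyyyy...###
....RRRRyyyyyyyyyyyyyyyyy......#
...RRRR.yyyyyyyyyyyyyyyyy.......
...RRRRyyyyyyyyyyyyyyyyyy.......
..RRRRRRyyyyyyyyyyyyyyyyy.......
..RRRRRR.yyyyy...yyyyyyy........
.RRRRRRRRyyyy.....yyyyyy........
RRRRRRRRR.yy......yyyyyy........
RRRRRRRRRRyyy.....yyyyyy........
RRRRRRRRRR.yy.....yyyyyy........
RRRRRRRRRRRyyyy.yyyyyy..........
RRRRRRRRRRRRyyyyyyy.............
RRRRRRRRRRRR.y.RRR..............
RRRRRRRRRRRRRRRRR...............
.RRRRRRRRRRRRRRR................
.RRRRRRRRRRRRRR.................
..RRRRRRRRRRRRR...#.............
....RR....RRRR....###...........
```

```bash
python3 - <<'E'
from h import *
import pickle
def V(tag,im,x0,y0,x1,y1):
  print(tag)
  for r in cv2.cvtColor(im,cv2.COLOR_RGB2HSV)[y0:y1,x0:x1,2]: print(" ".join("%3d"%v for v in r))
a=capture("scene"); V("now",a["image"],400,282,418,304)
c8=cv2.imread("pics/c8.png")[:,400:,::-1]; c=cv2.resize(np.ascontiguousarray(c8),(70,70),interpolation=cv2.INTER_AREA); V("after stroke1",c,23,27,43,50)
w,a9,b=pickle.load(open("w9.pkl","rb")); V("after stroke2",a9["image"],400,282,418,304)
h=cv2.cvtColor(w["image"],cv2.COLOR_RGB2HSV)[255:370:3,285:370:3]
for r in h: print("".join("#" if v[2]<60 else ("y" if 12<v[0]<33 and v[1]>100 else ("R" if v[1]>150 and (v[0]<10 or v[0]>170) else ".")) for v in r))
E
```

```text
now
 20  20  22  27  28  30  35  32  32  33  31  24  20  18  18  17  19  20
 20  26  46  67  77  82  87  83  82  83  74  52  30  18  18  20  17  19
 18  47  97 129 143 145 145 146 145 146 134  99  52  23  17  20  20  19
 21  68 135 162 166 163 160 163 170 171 164 131  78  33  20  18  19  19
 22  73 146 168 160 154 152 158 167 172 168 144  98  47  21  19  20  20
 23  69 143 162 145 133 140 149 163 172 166 149 119  71  31  19  20  20
 23  66 129 153 135 122 128 142 159 171 169 152 132  95  49  24  16  19
 26  63 116 138 134 125 132 146 152 163 167 153 140 117  72  33  20  20
 25  61 111 131 131 131 134 139 141 150 158 152 144 132  95  51  27  19
 27  63 110 128 131 130 131 131 132 135 143 145 145 141 117  70  33  21
 25  54 101 121 126 125 126 124 127 124 130 139 143 142 131  84  40  20
 23  41  82 112 121 120 120 120 121 123 123 132 141 143 136 104  54  26
 20  28  59 100 118 121 118 111 115 120 121 128 138 143 145 132  81  35
 21  23  42  82 112 120 113  95 106 120 124 125 132 142 148 147 100  48
 20  21  40  75 107 118 115  92  93 113 122 122 129 137 146 152 111  54
 22  37  62  87 
[... 4409 characters left out ...]
yyyyy#####
RRRRRRyyyyyyyyyyyyyyyyy.#.###
RRRRRRyyyyyyyyyyyyyyyyy..####
RRRRRyyyyyyyyyyyyyyyyy....###
RRRRRyyyyyyyyyyyyyyyyy......#
RRRRyyyyyyyyyyyyyyyyyy.......
RRRRyyyyyyyyyyyyyyyyy........
RRR.yyyyyyyyyyyyyyyyy........
RRRyyyyyyyyyyyyyyyyyy........
RRRRyyyyyyyyyyyyyyyyy........
RRRRyyyyyyyyyyyyyyyyy........
RRRRyyyyyyyyyyyyyyyy.........
RRRRyyyyy...yyyyyyyy.........
RRRR.yyy.....yyyyyyy.........
RRRRRyy.......yyyyyy........y
#.RRRyyy......yyyyy........yy
##.RRyyy.....yyyyyy.......yyy
#####.yyyy..yyyyyyy.......yyy
########.yyyyyyyyy.......yyyy
################..........yyy
#################.......#####
####################.########
#############################
#############################
```

After stroke 1 the mark was on the right flat; it is now on the left flat, in the same place after strokes 2 and 3. The nut has turned about 90° further and is at its stop. The gripper is open and clear, so I'm handing in.

```bash
python3 -c "
from h import *
state(); print(ctrl.sign_off())"
```

```text
t 38.28 tcp [ 0.5491 -0.2364  0.2422] toolY yaw -1.238 z [-0.002  0.001 -1.   ] w 0.0527 gf 0.0 F [-0.1  0.1 -0.5] q6 0.72
the job is handed in; nothing more can be done
None
```

I handed the job in at 38.3 s of 72, and no verdict came back: by camera and force checks the column is seated, the red half shut, the bolt home and the nut at its stop, with the gripper open and clear and no contact with the bottles or dishes noticed (not re-measured).

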